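# Fill the cupcake carrier and lift it level

### The job

Finish the order of four: set the two cupcakes from the yellow board upright into the two empty wells of the wooden carrier so that each row running across beneath the handle, from the near side to the far side, holds one flavour (vanilla in line with vanilla, chocolate in line with chocolate), and let go of them with the carrier still standing on the table and its handle folded down. Then swing the folded handle upright and, by the handle, lift the loaded carrier straight up about 10 cm clear of the table. Finish while still holding it there, level and still, with all four cupcakes in their wells, and leave everything else on the table where it stands.

Things in the scene. Friction and masses are not known exactly. Their poses are not given: they have to be found in the camera images.
- carrier: Loose wooden cupcake carrier, 230 x 230 mm board (248 with rounded edges), 0.35 kg; origin under its centre, z up. Top face at z 22 mm. Four round wells 64 mm wide, floor at z 14, at x, y = +-55 mm. Handle pivots at x 0, z 70, on end brackets at y = +-115; y runs along that axis; +x points to where the handle lies folded (away from the robot). A row = two wells of equal y. Domes in wells reach z 88.
- handle (a joint): Angle of the U-shaped wire handle (bail) about its pivot axis: 0 = folded level towards carrier +x, 1.57 = upright over the middle, 3.1 = folded to the other side. Turns lightly (0.02 N m friction, 90 g); let go more than 0.2 rad from upright it falls to that side. Hung by the handle, the carrier swings about this axis and hangs level if evenly loaded.
- handle_grip (a point): Middle of the handle's black round grip sleeve: 18 mm thick, 100 mm long along the carrier's y, 150 mm from the pivot axis. Folded, it lies at carrier x +150, z 70 mm, outside the board; upright, at x 0, z 220 mm.
- well_near_left (a point): Centre of the floor of the empty well at carrier (-55, +55, 14) mm.
- well_near_right (a point): Centre of the floor of the empty well at carrier (-55, -55, 14) mm.
- well_far_left (a point): Centre of the floor of the well at carrier (+55, +55, 14) mm, in one row with well_near_left; holds a cupcake at the start.
- well_far_right (a point): Centre of the floor of the well at carrier (+55, -55, 14) mm, in one row with well_near_right; holds a cupcake at the start.
- vanilla_seated: Vanilla cupcake with pale frosting in a golden cup, 75 mm wide, 74 mm high, 92 g, already in one of the far wells. Cup base 52 mm across, widening to 73 mm at 46 mm height; grip it by the cup wall below the top. Origin: centre of its underside, z up.
- choc_seated: Chocolate cupcake with a red-brown, sprinkle-coated top in a silver cup, 76 mm wide, 73 mm high, 100 g, already in the other far well. Cup base 52 mm across, widening to 73 mm at 46 mm height; grip it by the cup wall below the top. Origin: centre of its underside, z up.
- vanilla_waiting: Vanilla cupcake with pale frosting in a golden cup, 75 mm wide, 73 mm high, 92 g, waiting on the yellow board. Cup base 52 mm across, widening to 73 mm at 46 mm height; grip it by the cup wall below the top. Origin: centre of its underside, z up.
- choc_waiting: Chocolate cupcake with a red-brown, sprinkle-coated top in a silver cup, 76 mm wide, 71 mm high, 100 g, waiting on the yellow board. Cup base 52 mm across, widening to 73 mm at 46 mm height; grip it by the cup wall below the top. Origin: centre of its underside, z up.
- board: Yellow chopping board, 280 x 400 mm, 11 mm thick, fixed flat on the table on the robot's right; the two waiting cupcakes stand on it. Origin: centre of its underside.
- left_tub: Bystander: lidded white frosting tub, 205 mm wide, 106 mm high, with a disher lying on its lid. Origin: centre of its underside.
- deli_cup: Bystander: clear deli cup, 109 mm wide, 72 mm high. Origin: centre of its underside.
- timer: Bystander: white wind-up kitchen timer with a red knob, 62 mm wide, 44 mm high. Origin: centre of its underside.
- scraper: Bystander: bench scraper with a black handle, 89 x 164 mm, 26 mm high. Origin: centre of its underside.
Things that resemble listed ones, but are neither listed nor needed, are in the scene too. What is shaped like the choc_waiting but blue or turquoise is not meant.

How it is judged:
By the outcome, as a careful person would: the job done as asked, in the order asked, and still so for the second after the job is handed in, while the arm keeps its last pose, push and grip.
It also fails if it takes over 72 s, if anything falls off the work surface, if the arm or the gripper's body presses on something with over 40 N, if the wrist force passes 120 N, or if a joint passes its speed limit or range.

### The arm

A 6-joint arm with a two-finger parallel gripper is mounted at the origin on the work surface; the furniture and walls round the work are solid. World frame = base frame: x ahead of the robot, y to its left, z up, the work surface at z = 0. Lengths are in m, angles in degrees, forces in N, time in s.
With the tool pointing down it reaches from about 0.3 to 0.875 m from the base axis. Payload 6.4 kg.
Tool frame: the origin (TCP) lies at the very end of the fingers, on their centre line; the grasp point (between the pads) lies 19 mm behind it (ctrl.grasp_offset is the x of the grasp point in the tool frame, in m); x points along the fingers, z is the direction in which the jaws open and shut, and the axes are right-handed (so a half turn about x gives the same grasp; the last joint's range is limited). The gripper opens to 88 mm and grips with 3 to 60 N. Pads are 18 mm wide; open, the fingers measure 123 mm over their backs; the gripper's body (75 mm by 187 mm) begins 45 mm behind the grasp point.
Start: joints at [54.643, 10.359, 92.074, -0, 77.567, -11.82], TCP at [0.23, 0.527, 0.239] pointing down, gripper open.
Joint ranges: [-171.53, 171.53], [-51.25, 118.39], [17.06, 147.69], [-65.23, 245.23], [0, 150.52], [-178.68, 178.68]. Speed limits (degrees/s): [147.25, 147.25, 172.46, 180, 180, 180].

### API

Orientations are given as [roll, pitch, yaw] about the fixed x, y, z axes, in that order (R = Rz(yaw) Ry(pitch) Rx(roll)).
In Python, from plant import ctrl gives the robot as it stands. The module is installed in compiled form; this text tells all that it offers.
- The arm moves only by the tool move_arm, never from a script. Its argument "commands" is a list that holds one entry, the list of rows, each a list of 6 numbers: the shift along the tool's x, y, z as a fraction of full scale, then the turn, a rotation vector about the tool's x, y, z as a fraction of full scale. A call has 1 to 5 rows; each row is the pose to reach, as a shift and turn from the pose commanded when the call began, along the tool's axes at that moment, turning the shorter way round; what a row does not reach only later rows make up. Full scale, the value 1, is 1000 mm for a shift and 2 pi rad for a turn. A row lasts 1/10 s, in which the tool goes at most 50 mm and 8.59 degrees, less where a joint would pass 70% of its speed; a pose out of reach is approached as far as the arm can. A call with a number of a shift or a turn outside -1 to 1 is refused whole. A call with a gripper value outside its range is refused whole. "grip" is the opening, from -1 (shut) to 1 (fully open), set as the call begins (left out, the last holds). The fingers move at their own pace and stop on an object; the grip force is fixed at half the most. Time passes only in rows, so rows that repeat a pose let the fingers close. It gives the time, the measured TCP pose, the force and the opening at its end, in the units of the state.
- ctrl.read_state(): the state, without advancing time (a new reading comes with each control period).
- ctrl.grab_frame(name): name is "scene" or "side" or "wrist"; returns the picture (420x560x3 uint8, red, green, blue); there is no depth.
- ctrl.camera_params(name): a dict with "K" (3x3 intrinsics, pixels), "cam_to_world" (4x4, takes a point from camera to world coordinates); the wrist camera has in their place "hand_eye" (4x4, takes a point from camera to tool coordinates, whose origin is the TCP and whose axes are the tool frame's). Camera axes: x right, y down, z forward; pixel columns grow to the right and rows downward; lengths in m; the calibration is good to about 2 mm. A picture is of the moment at which its call begins: read the wrist's pose just before it. camera_params takes no time and is no camera call.
- ctrl.close_job(): hands the job in, once; it reports no verdict.
The state is a dict: "clock": time; "q": joint angles; "joint_velocities": joint speeds; "joint_efforts": joint torques, N m; "eef_pos": TCP position; "orientation": TCP orientation; "contact_force": force on the tool from outside, world axes, zero at the start; "ft_torque": the same for the moment, N m; "finger_gap": finger opening in m.
Only numpy, scipy, OpenCV 4.12 (cv2) and the standard library are available. Lean on these libraries where they do the work, as an engineer would, in place of code of your own. Each camera call takes 0.05 s, during which the arm holds its last target.

## Working session

There is one attempt and no reset: what is moved stays moved. The work goes in short steps, Python scripts to look and compute and a tool call to move; the robot and the scene stay as the last step left them, time stands still between calls to the robot, and variables do not carry over. Pictures are saved under pics/ and viewed, and the job is handed in when it is done.

Besides the shell and the picture viewer there is one more tool, called after ">>>" in YAML: its name, and indented under it one key for each argument. move_arm: Moves the arm, as the interface text tells. Its arguments: {"type":"object","properties":{"commands":{"type":"array","items":{"type":"array","items":{"type":"array","items":{"type":"number","minimum":-1,"maximum":1}}}},"grip":{"type":"number"}},"required":["commands"]}

```bash
mkdir -p pics
cat > h.py <<'E'
import numpy as np, cv2
from plant import ctrl
from scipy.spatial.transform import Rotation as R
def save(n,im): cv2.imwrite('pics/'+n+'.png',im[:,:,::-1])
def ray(K,T,u,v):
    d=T[:3,:3]@np.linalg.inv(K)@np.array([u,v,1.]); return T[:3,3],d
def onz(c,u,v,z):
    o,d=ray(c['K'],c['T'],u,v); return o+d*(z-o[2])/d[2]
def proj(c,P):
    q=np.linalg.inv(c['T'])@np.append(P,1); p=c['K']@q[:3]; return p[:2]/p[2]
def tool(s):
    T=np.eye(4);T[:3,:3]=R.from_euler('xyz',s['orientation'],degrees=True).as_matrix();T[:3,3]=s['eef_pos'];return T
def cam(n,s=None):
    p=ctrl.camera_params(n)
    return dict(K=np.array(p['K']),T=np.array(p['cam_to_world']) if n!='wrist' else tool(s)@np.array(p['hand_eye']))
def tri(rays):
    A=np.zeros((3,3));b=np.zeros(3)
    for o,d in rays:
        d=d/np.linalg.norm(d);M=np.eye(3)-np.outer(d,d);A+=M;b+=M@o
    return np.linalg.solve(A,b)
E
python3 - <<'E'
from h import *
s=ctrl.read_state();print(s)
for n in ['scene','side','wrist']:
    save(n+'0',ctrl.grab_frame(n)); c=cam(n,s);print(n,c['K'].round(1).tolist(),c['T'].round(3).tolist())
print(np.array(ctrl.camera_params('wrist')['hand_eye']).round(3), ctrl.grasp_offset)
E
```

```text
{'clock': 0.0, 'q': array([ 5.46443236e+01,  1.04005383e+01,  9.21327778e+01,  1.28997615e-05,
        7.75681714e+01, -1.18195989e+01]), 'joint_velocities': array([-0.02577389, -0.02082658, -0.09493093, -0.04456762,  0.00983393,
       -0.04309309]), 'joint_efforts': array([-1.35792900e-03, -4.33854461e+01, -3.41855621e+01,  7.04205246e-02,
        3.81560368e-02, -1.48052241e-04]), 'eef_pos': array([0.22926622, 0.52671528, 0.23781399]), 'orientation': array([ 168.17329193,   89.89851246, -125.36278837]), 'contact_force': array([-0.71022664, -0.02462865, -0.46504189]), 'ft_torque': array([0.03254539, 0.03700863, 0.04855584]), 'finger_gap': 0.08801301293433042}
scene [[392.9, 0.0, 276.0], [0.0, 392.9, 200.0], [0.0, 0.0, 1.0]] [[0.857, -0.391, 0.335, 0.144], [-0.514, -0.637, 0.574, -0.556], [-0.011, -0.665, -0.747, 0.83], [0.0, 0.0, 0.0, 1.0]]
side [[398.9, 0.0, 279.7], [0.0, 398.9, 208.4], [0.0, 0.0, 1.0]] [[-0.999, -0.034, 0.038, 0.437], [-0.048, 0.373, -0.926, 1.059], [0.017, -0.927, -0.374, 0.472], [0.0, 0.0, 0.0, 1.0]]
wrist [[370.1, 0.0, 280.1], [0.0, 370.1, 206.9], [0.0, 0.0, 1.0]] [[0.4, 0.881, 0.251, 0.163], [0.917, -0.384, -0.112, 0.554], [-0.003, 0.275, -0.961, 0.383], [0.0, 0.0, 0.0, 1.0]]
[[ 0.001 -0.276  0.961 -0.145]
 [-0.001 -0.961 -0.276  0.072]
 [ 1.    -0.    -0.001 -0.001]
 [ 0.     0.     0.     1.   ]] -0.0187
```

View pics/scene0.png

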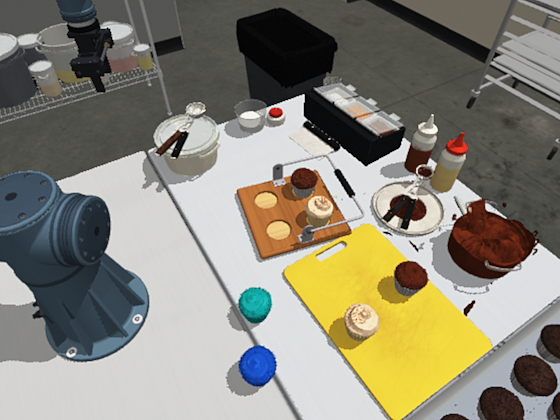

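View pics/side0.png

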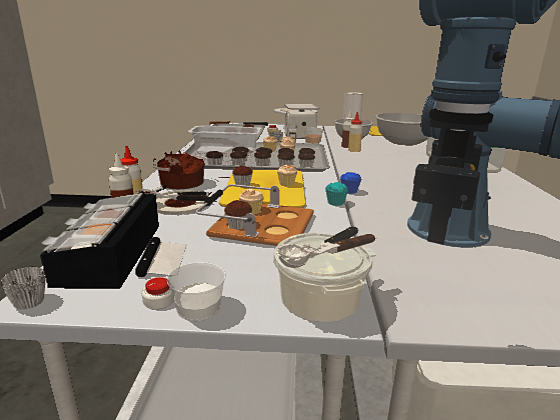

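View pics/wrist0.png

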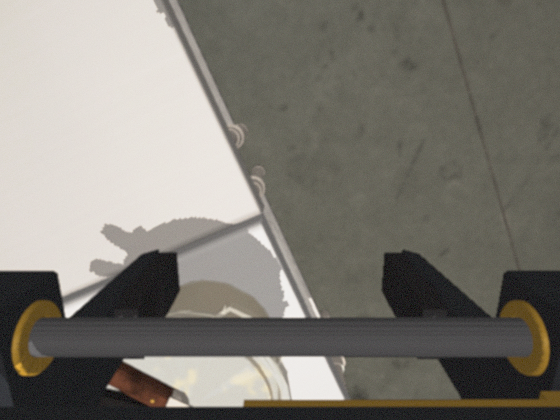

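The scene view shows the carrier near (290,215). Its far wells hold chocolate at (303,180) and vanilla at (320,210), and the empty wells are at (265,200) and (278,231). There are cupcakes on the yellow board at (410,275), chocolate, and (362,322), vanilla. The turquoise (255,303) and blue (257,365) ones are decoys, and the tray cupcakes at the lower right aren't on the board. I'll enlarge crops to confirm.

Run:
```python
from h import *
a=cv2.imread('pics/scene0.png');b=cv2.imread('pics/side0.png')
c1=cv2.resize(a[150:260,220:380],None,fx=5,fy=5,interpolation=cv2.INTER_CUBIC)
c2=cv2.resize(a[240:360,320:480],None,fx=4.5,fy=4.5,interpolation=cv2.INTER_CUBIC)
c3=cv2.resize(b[150:250,200:360],None,fx=5,fy=5,interpolation=cv2.INTER_CUBIC)
cv2.imwrite('pics/c1.png',c1);cv2.imwrite('pics/c2.png',c2);cv2.imwrite('pics/c3.png',c3)
```

```text
(no output)
```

View pics/c1.png

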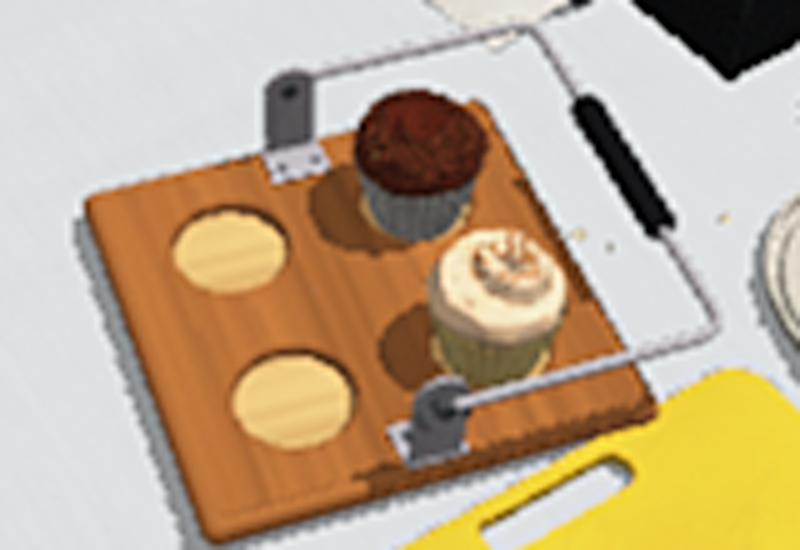

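View pics/c2.png

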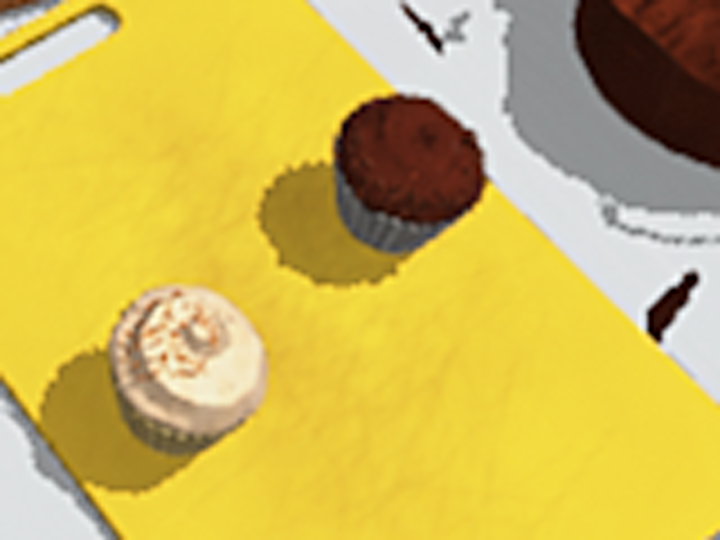

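View pics/c3.png

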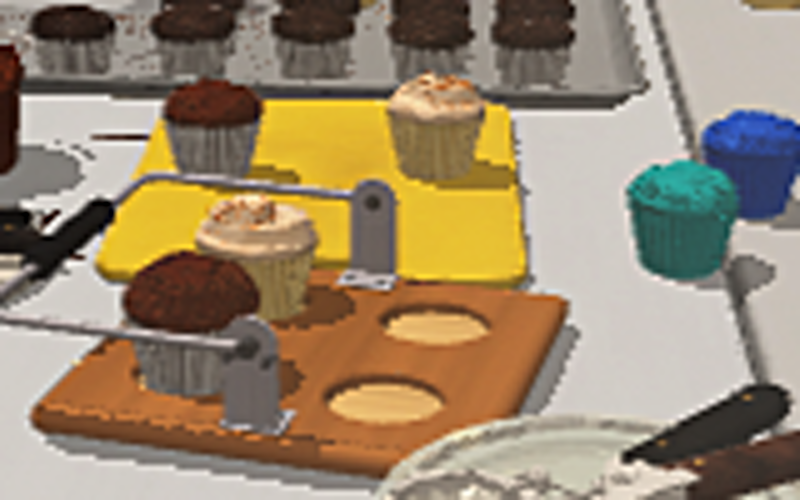

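Confirmed. choc_waiting is the red-brown cupcake in a silver cup at (410,275), and vanilla_waiting is the pale one in a gold cup at (362,322). Chocolate goes near-left, vanilla near-right. Next I'll measure positions from the two views.

Run:
```python
from h import *
S=cam('scene');D=cam('side')
sp=lambda x,y:(220+x/5-.4,150+y/5-.4); sd=lambda x,y:(200+x/5-.4,150+y/5-.4)
def t(n,a,b):
    p=tri([ray(S['K'],S['T'],*a),ray(D['K'],D['T'],*b)]);print(n,p.round(4),'err px',(proj(S,p)-a).round(1),(proj(D,p)-b).round(1));return p
wl=t('wellL rim',sp(230.5,248),sd(386,400));wr=t('wellR rim',sp(294.5,399.5),sd(435,324))
t('pivL',sp(291,90),sd(247,347)); t('pivR',sp(449,405),sd(373,202))
t('grip farL end',sp(587,105),(200,0)) if 0 else None
for n,a in [('wellL',sp(230.5,248)),('wellR',sp(294.5,399.5))]:print(n,onz(S,*a,.022).round(4))
for n,a in [('wellL',sd(386,400)),('wellR',sd(435,324))]:print(n,onz(D,*a,.022).round(4))
print('gripends z70',onz(S,*sp(587,103),.07).round(4),onz(S,*sp(663,230),.07).round(4))
# cupcakes: colour masks
for nm,c,boxes in [('scene0',S,{'choc':(385,250,440,300),'van':(335,295,390,350)}),('side0',D,{'choc':(225,160,256,190),'van':(274,160,302,190)})]:
    im=cv2.imread('pics/%s.png'%nm);hsv=cv2.cvtColor(im,cv2.COLOR_BGR2HSV)
    for k,(x0,y0,x1,y1) in boxes.items():
        h=hsv[y0:y1,x0:x1]
        m=((h[...,2]<130)&((h[...,0]<15)|(h[...,0]>170))&(h[...,1]>100)) if k=='choc' else ((h[...,1]<130)&(h[...,2]>150)&(h[...,0]<25))
        m=cv2.morphologyEx(m.astype(np.uint8),cv2.MORPH_CLOSE,np.ones((3,3)))
        n,l,st,ce=cv2.connectedComponentsWithStats(m);i=1+np.argmax(st[1:,4]);print(nm,k,st[i]+[x0,y0,0,0,0],(ce[i]+[x0,y0]).round(1), onz(c,*(ce[i]+[x0,y0]),.06).round(4))
```

```text
wellL rim [0.4845 0.0857 0.0177] err px [-0.1  0.1] [-0.2 -0.1]
wellR rim [ 0.461  -0.0225  0.0173] err px [ 0.1 -0. ] [0. 0.]
pivL [0.553  0.1326 0.0664] err px [ 0. -0.] [0. 0.]
pivR [ 0.5034 -0.0968  0.0662] err px [-0.2  0.1] [-0.2 -0.1]
wellL [0.4832 0.0824 0.022 ]
wellR [ 0.459  -0.0257  0.022 ]
wellL [0.4837 0.0952 0.022 ]
wellR [ 0.4609 -0.0114  0.022 ]
gripends z70 [0.6851 0.0345 0.07  ] [ 0.6616 -0.0626  0.07  ]
scene0 choc [394 261  33  29 705] [410.8 275.2] [ 0.6296 -0.3138  0.06  ]
scene0 van [344 303  36  35 916] [361.6 319.8] [ 0.4694 -0.3391  0.06  ]
side0 choc [233 166  19  10 149] [242.1 170.4] [ 0.6318 -0.3147  0.06  ]
side0 van [274 160  26  16 225] [287.  167.1] [ 0.4721 -0.3745  0.06  ]
```

```bash
cat >> h.py <<'E'
CY=-12.2
def pose(tcp,psi,tilt=0):
    """tool down, tool z (jaw) at world azimuth psi deg; tilt: rotate about tool y (deg)"""
    x=np.array([0,0,-1.]);z=np.array([np.cos(np.radians(psi)),np.sin(np.radians(psi)),0]);y=np.cross(z,x)
    T=np.eye(4);T[:3,:3]=np.c_[x,y,z]@R.from_euler('y',tilt,degrees=True).as_matrix();T[:3,3]=tcp;return T
def cmd(Tt,T0=None):
    T0=tool(ctrl.read_state()) if T0 is None else T0
    D=np.linalg.inv(T0)@Tt; rv=R.from_matrix(D[:3,:3]).as_rotvec()
    print('cmd',(D[:3,3]).round(4).tolist(),(rv/2/np.pi).round(4).tolist(),'| mm',np.linalg.norm(D[:3,3]).round(3),'deg',np.degrees(np.linalg.norm(rv)).round(1))
E
python3 - <<'E'
from h import *
s=ctrl.read_state();T=tool(s);print(T.round(3)); z=T[:3,2];print('psi',np.degrees(np.arctan2(z[1],z[0])))
for psi in (32.8,212.8):cmd(pose([.475,-.33,.24],psi))
S=cam('scene')
for n,u,v,zz in [('plateL',372,205,.01),('plateR',445,210,.01),('platetop',400,180,.01),('spoon',425,172,.08),('rack nearcorner',372,160,.0),('rackL',305,115,0),('scraper',300,135,0),('bowl left',450,240,.05)]: print(n,onz(S,u,v,zz).round(3))
E
```

```text
[[-0.001 -0.917  0.399  0.229]
 [-0.001  0.399  0.917  0.527]
 [-1.     0.    -0.001  0.238]
 [ 0.     0.     0.     1.   ]]
psi 66.46358035477668
cmd [-0.0012, -0.5674, -0.6875] [0.0935, -0.0002, 0.0] | mm 0.891 deg 33.7
cmd [-0.0012, -0.5674, -0.6875] [-0.4065, -0.0, -0.0003] | mm 0.891 deg 146.3
plateL [ 0.727 -0.08   0.01 ]
plateR [ 0.883 -0.197  0.01 ]
platetop [ 0.859 -0.048  0.01 ]
spoon [ 0.876 -0.104  0.08 ]
rack nearcorner [0.854 0.069 0.   ]
rackL [0.807 0.37  0.   ]
scraper [0.732 0.287 0.   ]
bowl left [ 0.786 -0.288  0.05 ]
```

>>> move_arm:
  commands:
    - [[0,-0.028,-0.034,0.019,0,0],[0,-0.056,-0.068,0.037,0,0],[0,-0.084,-0.102,0.056,0,0],[0,-0.112,-0.136,0.075,0,0],[0,-0.14,-0.17,0.0935,0,0]]
  grip: 1

```text
clock: 0.65
eef_pos: [0.29, 0.3138, 0.2385]
orientation: [-120.3, 90.0, -87.7]
contact_force: [-0.1, -0.3, 0.5]
finger_gap: 0.0883
```

Run:
```python
from h import *
cmd(pose([.475,-.33,.24],32.8))
```

```text
cmd [-0.0014, -0.6422, -0.1906] [-0.0007, -0.0, 0.0] | mm 0.67 deg 0.2
```

>>> move_arm:
  commands:
    - [[0,-0.043,-0.013,0,0,0],[0,-0.086,-0.026,0,0,0],[0,-0.129,-0.038,0,0,0],[0,-0.172,-0.051,0,0,0],[0,-0.215,-0.064,0,0,0]]

```text
clock: 1.15
eef_pos: [0.3528, 0.0984, 0.2388]
orientation: [-31.1, 90.0, 1.8]
contact_force: [0.8, 0.4, 0.3]
finger_gap: 0.088
```

>>> move_arm:
  commands:
    - [[0,-0.043,-0.013,0,0,0],[0,-0.086,-0.026,0,0,0],[0,-0.129,-0.038,0,0,0],[0,-0.172,-0.051,0,0,0],[0,-0.215,-0.064,0,0,0]]

```text
clock: 1.65
eef_pos: [0.4155, -0.1173, 0.2387]
orientation: [-32.1, 90.0, 0.7]
contact_force: [1.2, 0.3, 0.3]
finger_gap: 0.088
```

>>> move_arm:
  commands:
    - [[0,-0.043,-0.013,0,0,0],[0,-0.086,-0.026,0,0,0],[0,-0.129,-0.038,0,0,0],[0,-0.172,-0.051,0,0,0],[0,-0.172,-0.051,0,0,0]]

```text
clock: 2.15
eef_pos: [0.466, -0.2922, 0.2378]
orientation: [-153.1, 89.9, -120.6]
contact_force: [-0.1, 0.1, 0.9]
finger_gap: 0.0883
```

Run:
```python
from h import *
s=ctrl.read_state();print(s['eef_pos'],s['orientation'],s['q'].round(1));save('w1',ctrl.grab_frame('wrist'));np.save('w1.npy',tool(s))
```

```text
[ 0.46598203 -0.29220498  0.2378    ] [-153.14190388   89.94188629 -120.5691616 ] [-44.4   7.2  95.8  -0.1  77.  -77. ]
```

View pics/w1.png

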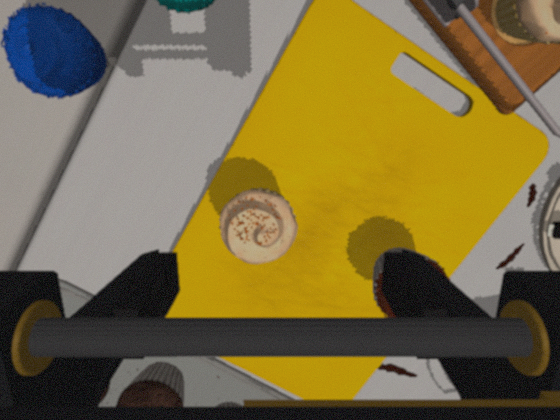

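The wrist view shows the vanilla top as a circle centred near (259,227). The choc at about (412,280) is half hidden by a finger. I'll triangulate.

Run:
```python
from h import *
p=ctrl.camera_params('wrist');W=dict(K=np.array(p['K']),T=np.load('w1.npy')@np.array(p['hand_eye']))
im=cv2.imread('pics/w1.png');h=cv2.cvtColor(im,cv2.COLOR_BGR2HSV)[170:285,200:320]
m=((h[...,1]<140)&(h[...,2]>90)&(h[...,0]<28)).astype(np.uint8)
cs,_=cv2.findContours(m,cv2.RETR_EXTERNAL,cv2.CHAIN_APPROX_NONE);c=max(cs,key=cv2.contourArea);(x,y),r=cv2.minEnclosingCircle(c);print('w circ',x+200,y+170,r,cv2.boundingRect(c))
u=(x+200,y+170)
S=cam('scene');D=cam('side')
for z in (.055,.06,.065,.07):print(z,onz(W,*u,z).round(4))
# swirl tip: wrist, scene, side
sv=(361.6,319.8)
P=tri([ray(W['K'],W['T'],*u),ray(S['K'],S['T'],*sv)]);print('tri',P,proj(W,P)-u,proj(S,P)-sv)
# base check: project into scene
for q in (P[:2],):
    print([proj(S,[q[0],q[1],z]).round(1) for z in (.011,.057,.084)],[proj(D,[q[0],q[1],z]).round(1) for z in (.011,.057,.084)])
```

```text
w circ 257.93395614624023 224.34579467773438 39.27130126953125 (20, 18, 78, 76)
0.055 [ 0.4683 -0.3386  0.055 ]
0.06 [ 0.4676 -0.3369  0.06  ]
0.065 [ 0.467  -0.3353  0.065 ]
0.07 [ 0.4663 -0.3337  0.07  ]
tri [ 0.46895851 -0.33816708  0.05809209] [0.65456134 1.12117565] [-0.57899484  0.11204633]
[array([357.7, 329.5]), array([360.9, 320.1]), array([363. , 314.3])] [array([287.2, 182.7]), array([287.5, 170.7]), array([287.7, 163.5])]
```

Run:
```python
from h import *
cmd(pose([.469,-.338,.16],32.8)); cmd(pose([.469,-.338,.0305],32.8),pose([.469,-.338,.16],32.8))
```

```text
cmd [0.0776, -0.0429, -0.0231] [-0.0005, -0.0001, -0.0003] | mm 0.092 deg 0.2
cmd [0.1295, 0.0, 0.0] [0.0, 0.0, 0.0] | mm 0.13 deg 0.0
```

>>> move_arm:
  commands:
    - [[0.026,-0.014,-0.008,0,0,0],[0.052,-0.029,-0.015,0,0,0],[0.078,-0.043,-0.023,0,0,0],[0.078,-0.043,-0.023,0,0,0],[0.078,-0.043,-0.023,0,0,0]]

```text
clock: 2.7
eef_pos: [0.4694, -0.3348, 0.1607]
orientation: [89.2, 89.9, 122.0]
contact_force: [-0.4, 0.1, 0.1]
finger_gap: 0.0881
```

Run:
```python
from h import *
cmd(pose([.469,-.338,.0305],32.8))
s=ctrl.read_state();save('w2',ctrl.grab_frame('wrist'));np.save('w2.npy',tool(s))
```

```text
cmd [0.1302, -0.0027, -0.0021] [0.0, 0.0, -0.0003] | mm 0.13 deg 0.1
```

View pics/w2.png

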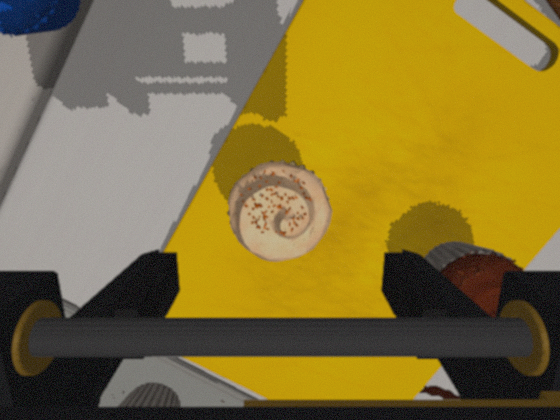

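The circle is now centred at about (280,211), in the jaw plane. I'll recompute from this second view.

Run:
```python
from h import *
p=ctrl.camera_params('wrist');K=np.array(p['K']);H=np.array(p['hand_eye'])
rs=[]
for n,b in (('w1',(170,285,200,320)),('w2',(140,290,210,350))):
    im=cv2.imread('pics/%s.png'%n);h=cv2.cvtColor(im,cv2.COLOR_BGR2HSV)[b[0]:b[1],b[2]:b[3]]
    m=((h[...,1]<140)&(h[...,2]>90)&(h[...,0]<28)).astype(np.uint8)
    m=cv2.morphologyEx(m,cv2.MORPH_OPEN,np.ones((5,5)))
    cs,_=cv2.findContours(m,cv2.RETR_EXTERNAL,cv2.CHAIN_APPROX_NONE);c=max(cs,key=cv2.contourArea);e=cv2.fitEllipse(cv2.convexHull(c));u=np.array(e[0])+[b[2],b[0]];print(n,u,e[1])
    W=dict(K=K,T=np.load(n+'.npy')@H);rs.append(ray(K,W['T'],*u));print(onz(W,*u,.058).round(4))
S=cam('scene');print(tri(rs),tri(rs+[ray(S['K'],S['T'],361.6,319.8)]))
```

```text
w1 [257.68883896 225.70023727] (74.44548797607422, 76.82057189941406)
[ 0.4684 -0.3388  0.058 ]
w2 [278.94663239 210.26511383] (99.40591430664062, 102.83418273925781)
[ 0.4683 -0.3384  0.058 ]
[ 0.46765692 -0.33718969  0.06294922] [ 0.46865404 -0.33852471  0.05922628]
```

>>> move_arm:
  commands:
    - [[0.03,-0.003,-0.002,0,0,0],[0.06,-0.003,-0.002,0,0,0],[0.09,-0.003,-0.002,0,0,0],[0.115,-0.003,-0.002,0,0,0],[0.13,-0.003,-0.002,0,0,0]]

```text
clock: 3.25
eef_pos: [0.47, -0.3388, 0.0306]
orientation: [-17.4, 90.0, 15.4]
contact_force: [-0.0, -0.2, -0.1]
finger_gap: 0.0881
```

>>> move_arm:
  commands:
    - [[0,0,0,0,0,0],[0,0,0,0,0,0],[0,0,0,0,0,0],[0,0,0,0,0,0],[0,0,0,0,0,0]]
  grip: -1

```text
clock: 3.75
eef_pos: [0.4707, -0.3407, 0.0325]
orientation: [-76.2, 89.8, -43.4]
contact_force: [0.4, 1.7, 6.5]
finger_gap: 0.0703
```

>>> move_arm:
  commands:
    - [[0,0,0,0,0,0],[0,0,0,0,0,0],[0,0,0,0,0,0]]

```text
clock: 4.05
eef_pos: [0.4707, -0.3407, 0.0325]
orientation: [-76.0, 89.8, -43.2]
contact_force: [0.1, 0.5, 6.8]
finger_gap: 0.0699
```

>>> move_arm:
  commands:
    - [[-0.02,0,0,0,0,0],[-0.04,0,0,0,0,0],[-0.06,0,0,0,0,0],[-0.08,0,0,0,0,0],[-0.1,0,0,0,0,0]]

```text
clock: 4.55
eef_pos: [0.4695, -0.3397, 0.1318]
orientation: [-126.9, 90.0, -94.1]
contact_force: [-0.2, -0.9, -0.4]
finger_gap: 0.07
```

Run:
```python
from h import *
save('w3',ctrl.grab_frame('wrist'));save('s3',ctrl.grab_frame('scene'));save('d3',ctrl.grab_frame('side'))
s=ctrl.read_state();print(s['eef_pos'],s['contact_force'],s['finger_gap'],s['q'].round(1))
ims=[cv2.imread('pics/s3.png')[200:380,260:500],cv2.imread('pics/d3.png')[80:260,170:410]]
cv2.imwrite('pics/m3.png',np.vstack([cv2.resize(i,(400,300)) for i in ims]))
```

```text
[ 0.47033724 -0.34060801  0.13214484] [-0.01509088  0.40169527 -0.88417535] 0.07038089984472984 [-47.6  17.6  96.4  -0.   65.8 -80.4]
```

View pics/m3.png

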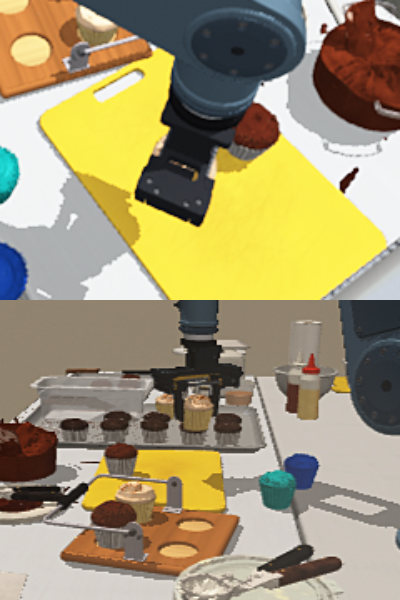

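View pics/w3.png

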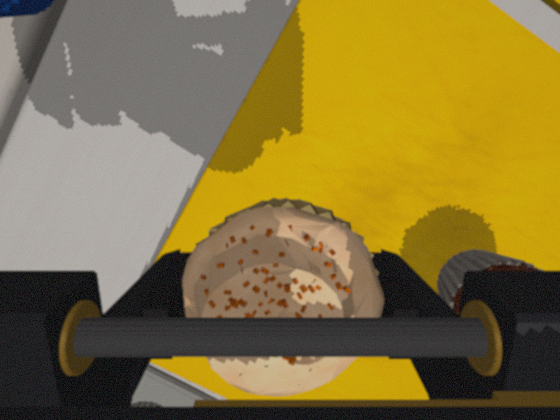

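Held at a gap of 70 mm, upright. I'll carry it toward the carrier, stopping short to view the wells from the wrist.

Run:
```python
from h import *
cmd(pose([.5,-.1,.2],32.8))
```

```text
cmd [-0.0684, 0.186, 0.1553] [-0.0, 0.0001, 0.0005] | mm 0.252 deg 0.2
```

>>> move_arm:
  commands:
    - [[-0.03,0.01,0.01,0,0,0],[-0.05,0.035,0.03,0,0,0],[-0.065,0.065,0.055,0,0,0],[-0.068,0.095,0.08,0,0,0],[-0.068,0.125,0.105,0,0,0]]

```text
clock: 5.2
eef_pos: [0.49, -0.1765, 0.1982]
orientation: [107.8, 90.0, 140.6]
contact_force: [0.7, 0.6, -0.8]
finger_gap: 0.0699
```

>>> move_arm:
  commands:
    - [[0,0.025,0.02,0,0,0],[0,0.046,0.038,0,0,0],[0,0.06,0.05,0,0,0],[0,0.06,0.05,0,0,0],[0,0.06,0.05,0,0,0]]

```text
clock: 5.7
eef_pos: [0.4993, -0.1002, 0.1977]
orientation: [139.0, 89.9, 171.9]
contact_force: [0.3, -0.8, -1.1]
finger_gap: 0.0701
```

Run:
```python
from h import *
s=ctrl.read_state();print(s['eef_pos'],s['finger_gap']);save('w4',ctrl.grab_frame('wrist'));np.save('w4.npy',tool(s))
```

```text
[ 0.49925854 -0.10015453  0.19766564] 0.07007509578475499
```

View pics/w4.png

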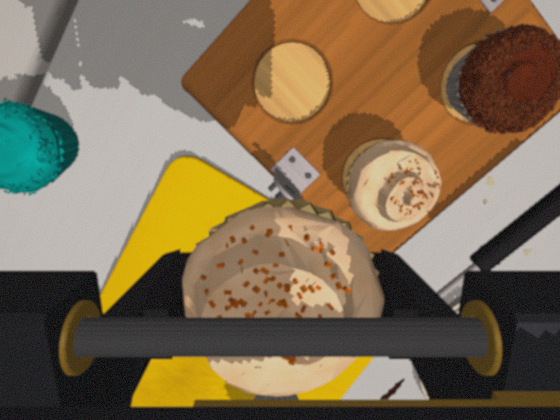

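The wrist view shows the near-right well rim centred at about (292,81). The bracket base is at (298,172), and the seated vanilla and choc are at (395,185) and (510,78).

Run:
```python
from h import *
p=ctrl.camera_params('wrist');W=dict(K=np.array(p['K']),T=np.load('w4.npy')@np.array(p['hand_eye']))
S=cam('scene');D=cam('side');u=(292,81)
print(onz(W,*u,.022),onz(W,*u,.018))
rr=ray(W['K'],W['T'],*u);P=tri([rr,ray(S['K'],S['T'],220+294.5/5-.4,150+399.5/5-.4)]);print(P)
P=tri([rr,ray(S['K'],S['T'],220+294.5/5-.4,150+399.5/5-.4),ray(D['K'],D['T'],200+435/5-.4,150+324/5-.4)]);print(P)
# held dome centre: circle (283, 295?) top extent
for dy in (-.003,0,.003):
  for ht in (.046-.0215,):
    T=W['T'];Tt=np.load('w4.npy');c=Tt@np.array([-ht,dy,0,1]);
    a=[proj(W,(Tt@np.array([-ht,dy+.0375*np.sin(t),.0375*np.cos(t),1]))[:3]) for t in np.linspace(0,6.28,72)];a=np.array(a);print(dy,a.min(0),a.max(0))
```

```text
[ 0.45859878 -0.02334334  0.022     ] [ 0.45858834 -0.02311615  0.018     ]
[ 0.4592766  -0.02365868  0.01964635]
[ 0.4601645  -0.02290479  0.01745719]
-0.003 [183.40981799 212.07232488] [387.60446887 393.2060119 ]
0 [182.81058574 203.57818289] [388.26007591 386.94633155]
0.003 [182.20395744 194.97084695] [388.92380505 380.61514254]
```

Run:
```python
from h import *
cmd(pose([.46,-.0248,.197],32.8))
```

```text
cmd [0.001, 0.0851, 0.0081] [0.0, -0.0002, -0.0001] | mm 0.086 deg 0.1
```

>>> move_arm:
  commands:
    - [[0,0.025,0.002,0,0,0],[0,0.05,0.005,0,0,0],[0,0.072,0.007,0,0,0],[0,0.085,0.008,0,0,0],[0,0.085,0.008,0,0,0]]

```text
clock: 6.25
eef_pos: [0.4598, -0.0242, 0.1985]
orientation: [133.8, 90.0, 166.6]
contact_force: [0.4, -0.2, -0.4]
finger_gap: 0.0698
```

>>> move_arm:
  commands:
    - [[0.025,0,0,0,0,0],[0.05,0,0,0,0,0],[0.075,0,0,0,0,0],[0.1,0,0,0,0,0],[0.115,0,0,0,0,0]]

```text
clock: 6.75
eef_pos: [0.4601, -0.0256, 0.0818]
orientation: [143.6, 89.9, 176.4]
contact_force: [-0.1, -0.3, -0.7]
finger_gap: 0.0695
```

Run:
```python
from h import *
cmd(pose([.46,-.0248,.0365],32.8))
save('s5',ctrl.grab_frame('scene'));save('d5',ctrl.grab_frame('side'))
ims=[cv2.imread('pics/s5.png')[140:275,210:390],cv2.imread('pics/d5.png')[140:275,180:360]]
cv2.imwrite('pics/m5.png',np.hstack([cv2.resize(i,(400,300),interpolation=cv2.INTER_CUBIC) for i in ims]))
```

```text
cmd [0.0453, 0.0007, 0.0004] [-0.0002, -0.0002, -0.0002] | mm 0.045 deg 0.1
```

View pics/m5.png

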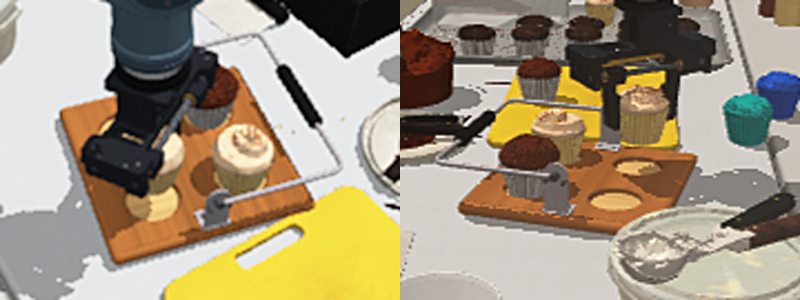

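The cup hangs upright above the near-right well. I'll lower it.

>>> move_arm:
  commands:
    - [[0.012,0,0,0,0,0],[0.024,0.001,0,0,0,0],[0.034,0.001,0,0,0,0],[0.04,0.001,0,0,0,0],[0.044,0.001,0,0,0,0]]

```text
clock: 7.35
eef_pos: [0.4596, -0.0236, 0.0391]
orientation: [131.2, 90.0, 164.0]
contact_force: [0.6, -1.3, -0.1]
finger_gap: 0.0703
```

>>> move_arm:
  commands:
    - [[0,0,0,0,0,0],[0,0,0,0,0,0]]

```text
clock: 7.55
eef_pos: [0.4601, -0.0237, 0.0399]
orientation: [-53.1, 90.0, -20.3]
contact_force: [0.1, 0.2, -1.0]
finger_gap: 0.0699
```

>>> move_arm:
  commands:
    - [[0.001,0,0,0,0,0],[0.002,0,0,0,0,0],[0.003,0,0,0,0,0],[0.003,0,0,0,0,0]]

```text
clock: 7.95
eef_pos: [0.4598, -0.0237, 0.0367]
orientation: [96.9, 90.0, 129.7]
contact_force: [0.2, 0.7, -1.9]
finger_gap: 0.07
```

>>> move_arm:
  commands:
    - [[0.001,0,0,0,0,0],[0.0015,0,0,0,0,0]]

```text
clock: 8.15
eef_pos: [0.46, -0.0236, 0.0358]
orientation: [105.0, 90.0, 137.8]
contact_force: [-4.6, 1.6, 12.1]
finger_gap: 0.0701
```

>>> move_arm:
  commands:
    - [[0,0,0,0,0,0],[0,0,0,0,0,0],[0,0,0,0,0,0],[0,0,0,0,0,0],[0,0,0,0,0,0]]
  grip: 1

```text
clock: 8.65
eef_pos: [0.4598, -0.0237, 0.0352]
orientation: [119.2, 90.0, 152.0]
contact_force: [-0.2, 0.5, -0.3]
finger_gap: 0.0883
```

>>> move_arm:
  commands:
    - [[-0.02,0,0,0,0,0],[-0.05,0,0,0,0,0],[-0.085,0,0,0,0,0],[-0.12,0,0,0,0,0],[-0.16,0,0,0,0,0]]

```text
clock: 9.15
eef_pos: [0.4591, -0.0235, 0.196]
orientation: [130.5, 89.9, 163.3]
contact_force: [-0.2, 0.3, -0.3]
finger_gap: 0.0881
```

Run:
```python
from h import *
s=ctrl.read_state();save('w6',ctrl.grab_frame('wrist'));np.save('w6.npy',tool(s));print(s['eef_pos'],s['finger_gap'])
save('d6',ctrl.grab_frame('side'));cv2.imwrite('pics/m6.png',cv2.resize(cv2.imread('pics/d6.png')[140:275,180:360],(720,540),interpolation=cv2.INTER_CUBIC))
```

```text
[ 0.45912263 -0.02348363  0.19602713] 0.08812872368651231
```

View pics/m6.png

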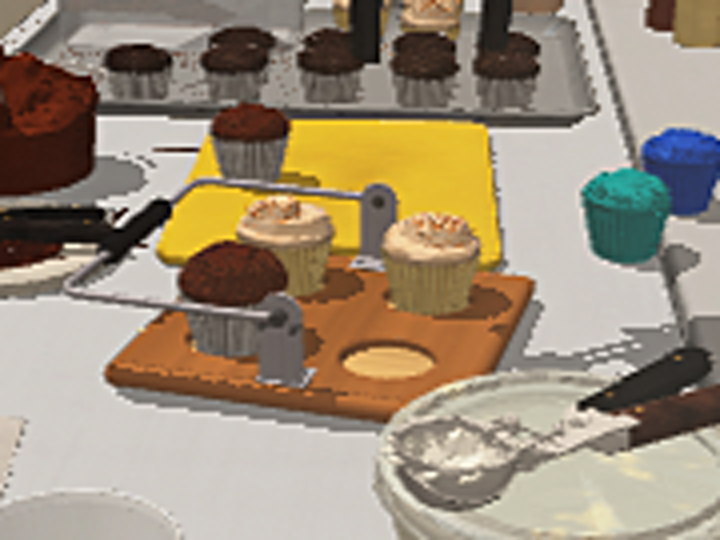

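View pics/w6.png

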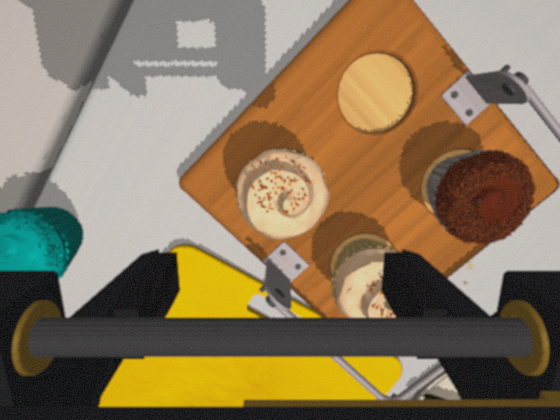

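Vanilla sits upright in near-right, and the near-left well rim is centred at (376,92). Next is choc.

Run:
```python
from h import *
p=ctrl.camera_params('wrist');W=dict(K=np.array(p['K']),T=np.load('w6.npy')@np.array(p['hand_eye']))
S=cam('scene');u=(376,92)
print(onz(W,*u,.022))
P=tri([ray(W['K'],W['T'],*u),ray(S['K'],S['T'],220+230.5/5-.4,150+248/5-.4)]);print(P)
print(proj(W,[.4684,-.3388,.058]))
# view pose: choc at tool y +50mm from TCP
ps=np.radians(-57.2);y=np.array([np.sin(-ps)*-1,np.cos(ps)]);ty=pose([0,0,0],-57.2)[:2,1];print(ty)
c=np.array([.63,-.314])-.04*ty;print(c);cmd(pose([*c,.2],-57.2))
```

```text
[0.48145911 0.08355813 0.022     ]
[0.48262056 0.08339117 0.02103356]
[117.82981454 459.36228316]
[0.8405666  0.54170821]
[ 0.59637734 -0.33566833]
cmd [0.0031, -0.3335, -0.0566] [0.25, 0.0018, 0.0002] | mm 0.338 deg 90.0
```

>>> move_arm:
  commands:
    - [[0,-0.03,-0.005,0.0235,0,0],[0,-0.06,-0.01,0.047,0,0],[0,-0.09,-0.015,0.0705,0,0],[0,-0.12,-0.02,0.094,0,0],[0,-0.15,-0.025,0.1175,0,0]]

```text
clock: 9.75
eef_pos: [0.5201, -0.1642, 0.1942]
orientation: [156.1, 89.9, 146.2]
contact_force: [1.1, 0.1, 1.0]
finger_gap: 0.0879
```

Run:
```python
from h import *
cmd(pose([.596,-.336,.2],-57.2))
```

```text
cmd [-0.006, -0.1562, 0.1042] [0.1315, -0.0002, -0.0] | mm 0.188 deg 47.3
```

>>> move_arm:
  commands:
    - [[0,-0.028,0.019,0.0235,0,0],[0,-0.056,0.037,0.047,0,0],[0,-0.084,0.056,0.0705,0,0],[0,-0.112,0.075,0.094,0,0],[-0.005,-0.14,0.093,0.1175,0,0]]

```text
clock: 10.25
eef_pos: [0.5884, -0.3175, 0.198]
orientation: [-167.3, 89.8, 140.5]
contact_force: [-0.5, 0.7, 1.0]
finger_gap: 0.0881
```

Run:
```python
from h import *
cmd(pose([.596,-.336,.2],-57.2))
```

```text
cmd [-0.0021, -0.0054, 0.0193] [0.014, -0.0005, 0.0001] | mm 0.02 deg 5.1
```

>>> move_arm:
  commands:
    - [[0,-0.005,0.019,0.014,0,0],[0,-0.005,0.019,0.014,0,0],[0,-0.005,0.019,0.014,0,0]]

```text
clock: 10.55
eef_pos: [0.5959, -0.3341, 0.1987]
orientation: [-167.9, 89.9, 135.3]
contact_force: [0.4, -0.4, -0.5]
finger_gap: 0.0879
```

Run:
```python
from h import *
s=ctrl.read_state();print(s['q'].round(1));save('w7',ctrl.grab_frame('wrist'));np.save('w7.npy',tool(s))
```

```text
[-39.2  25.8  77.    0.   77.3  17.5]
```

View pics/w7.png

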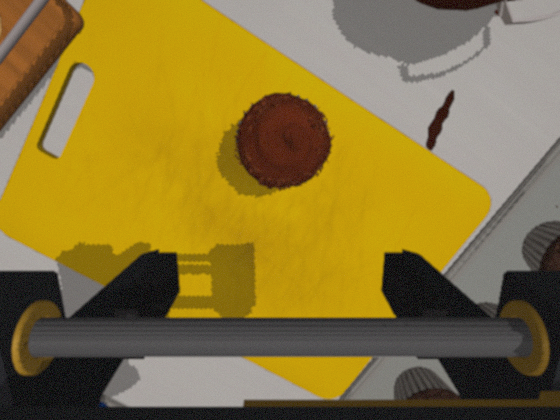

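The choc shows as a full circle near (283,140).

Run:
```python
from h import *
p=ctrl.camera_params('wrist');W=dict(K=np.array(p['K']),T=np.load('w7.npy')@np.array(p['hand_eye']))
im=cv2.imread('pics/w7.png');b=(80,205,215,350);h=cv2.cvtColor(im,cv2.COLOR_BGR2HSV)[b[0]:b[1],b[2]:b[3]]
m=(((h[...,0]<12)|(h[...,0]>170))&(h[...,2]<140)).astype(np.uint8);m=cv2.morphologyEx(m,cv2.MORPH_OPEN,np.ones((5,5)))
cs,_=cv2.findContours(m,cv2.RETR_EXTERNAL,cv2.CHAIN_APPROX_NONE);c=max(cs,key=cv2.contourArea);e=cv2.fitEllipse(cv2.convexHull(c));u=np.array(e[0])+[b[2],b[0]];print(u,e[1])
S=cam('scene');D=cam('side');r=[ray(W['K'],W['T'],*u),ray(S['K'],S['T'],410.8,275.2)]
P=tri(r);print(P,[onz(W,*u,z).round(4) for z in (.055,.06,.065)]);P=tri(r+[ray(D['K'],D['T'],242.1,170.4)]);print(P)
P=onz(W,*u,.06)
print([proj(S,[P[0],P[1],z]).round(1) for z in (.011,.057,.082)],[proj(D,[P[0],P[1],z]).round(1) for z in (.011,.057,.082)])
cmd(pose([P[0],P[1],.13],-57.2));cmd(pose([P[0],P[1],.0305],-57.2))
```

```text
[283.07163239 140.33137512] (88.70976257324219, 91.9109878540039)
[ 0.63025164 -0.31379193  0.05917788] [array([ 0.63  , -0.3141,  0.055 ]), array([ 0.6304, -0.3138,  0.06  ]), array([ 0.6308, -0.3135,  0.065 ])]
[ 0.63065245 -0.31380551  0.05986154]
[array([405.8, 286. ]), array([410.7, 275.7]), array([413.4, 269.8])] [array([242.7, 183.4]), array([242.5, 171.3]), array([242.3, 164.5])]
cmd [0.069, 0.0396, 0.0025] [0.0014, -0.0004, 0.0001] | mm 0.08 deg 0.5
cmd [0.1685, 0.0397, 0.0028] [0.0014, -0.0004, 0.0001] | mm 0.173 deg 0.5
```

>>> move_arm:
  commands:
    - [[0.015,0.012,0.001,0.001,0,0],[0.032,0.025,0.002,0.001,0,0],[0.05,0.036,0.003,0.001,0,0],[0.063,0.04,0.003,0.001,0,0],[0.069,0.04,0.003,0.001,0,0]]

```text
clock: 11.1
eef_pos: [0.6313, -0.3131, 0.1285]
orientation: [-160.9, 89.8, 142.0]
contact_force: [-0.0, 0.9, 0.3]
finger_gap: 0.0879
```

Run:
```python
from h import *
cmd(pose([.6303,-.3139,.0305],-57.2));save('w8',ctrl.grab_frame('wrist'))
```

```text
cmd [0.098, -0.0012, 0.0004] [0.0004, -0.0005, 0.0002] | mm 0.098 deg 0.2
```

View pics/w8.png

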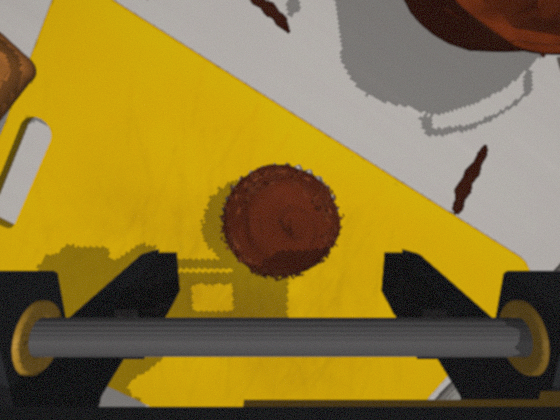

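Centred at column 282. Descending and gripping.

>>> move_arm:
  commands:
    - [[0.022,-0.001,0,0,0,0],[0.044,-0.001,0,0,0,0],[0.066,-0.001,0,0,0,0],[0.086,-0.001,0,0,0,0],[0.098,-0.001,0,0,0,0]]

```text
clock: 11.65
eef_pos: [0.6301, -0.3158, 0.032]
orientation: [-153.9, 89.9, 148.9]
contact_force: [0.7, 0.0, 0.2]
finger_gap: 0.0881
```

>>> move_arm:
  commands:
    - [[0,0,0,0,0,0],[0,0,0,0,0,0],[0,0,0,0,0,0],[0,0,0,0,0,0],[0,0,0,0,0,0]]
  grip: -1

```text
clock: 12.15
eef_pos: [0.6316, -0.3164, 0.0346]
orientation: [19.9, 89.9, -37.3]
contact_force: [-1.0, 0.4, 2.8]
finger_gap: 0.0697
```

>>> move_arm:
  commands:
    - [[0,0,0,0,0,0],[0,0,0,0,0,0],[0,0,0,0,0,0]]

```text
clock: 12.45
eef_pos: [0.6316, -0.3164, 0.0345]
orientation: [21.9, 89.9, -35.3]
contact_force: [-0.3, 1.0, 6.0]
finger_gap: 0.0699
```

>>> move_arm:
  commands:
    - [[-0.02,0,0,0,0,0],[-0.05,0,0,0,0,0],[-0.085,0,0,0,0,0],[-0.12,0,0,0,0,0],[-0.16,0,0,0,0,0]]

```text
clock: 12.95
eef_pos: [0.6299, -0.3153, 0.1929]
orientation: [-159.1, 89.8, 143.7]
contact_force: [-0.3, 0.0, -1.5]
finger_gap: 0.0699
```

Run:
```python
from h import *
print(ctrl.read_state()['contact_force']);save('w9',ctrl.grab_frame('wrist'))
w=np.array([.482,.0835]);ty=pose([0,0,0],-57.2)[:2,1];print(ty)
cmd(pose([*(w-.0*ty),.2],-57.2));
```

```text
[-0.25594921  0.01069852 -1.45435414]
[0.8405666  0.54170821]
cmd [-0.001, 0.0902, -0.4189] [0.0, 0.0014, -0.0005] | mm 0.429 deg 0.5
```

View pics/w9.png

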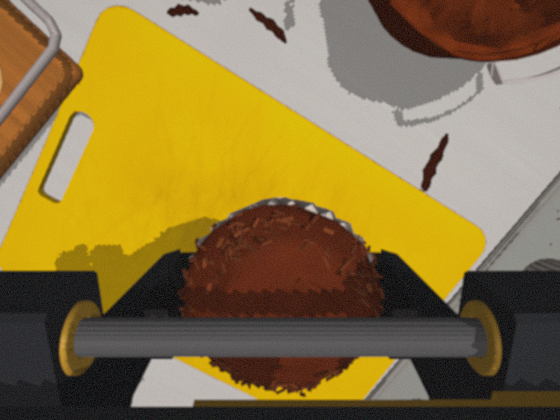

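>>> move_arm:
  commands:
    - [[0,0.007,-0.033,0,0,0],[0,0.015,-0.073,0,0,0],[0,0.025,-0.115,0,0,0],[0,0.034,-0.157,0,0,0],[0,0.043,-0.2,0,0,0]]

```text
clock: 13.5
eef_pos: [0.5575, -0.123, 0.1926]
orientation: [-153.2, 90.0, 149.6]
contact_force: [0.7, -0.2, -1.2]
finger_gap: 0.0698
```

>>> move_arm:
  commands:
    - [[0,0.009,-0.043,0,0,0],[0,0.018,-0.086,0,0,0],[0,0.026,-0.125,0,0,0],[0,0.034,-0.16,0,0,0],[0,0.038,-0.18,0,0,0]]

```text
clock: 14.0
eef_pos: [0.4914, 0.0498, 0.1927]
orientation: [-155.4, 89.9, 147.5]
contact_force: [-0.5, 0.1, -0.6]
finger_gap: 0.0697
```

Run:
```python
from h import *
ty=pose([0,0,0],-57.2)[:2,1]
cmd(pose([*(np.array([.482,.0835])-.001*ty),.2],-57.2));s=ctrl.read_state();save('w10',ctrl.grab_frame('wrist'));np.save('w10.npy',tool(s))
```

```text
cmd [-0.0073, 0.0094, -0.0334] [0.0003, -0.0002, 0.0001] | mm 0.035 deg 0.1
```

View pics/w10.png

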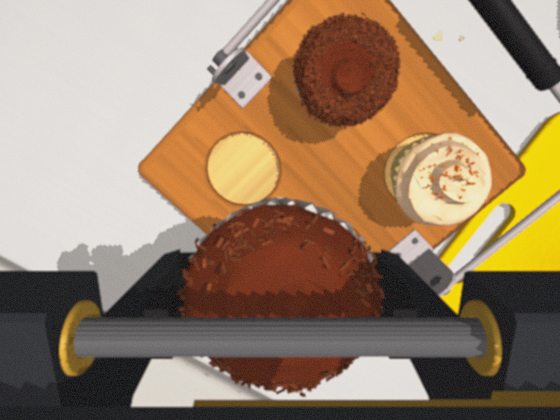

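Near-left well is at about (244,168), and the seated choc at (347,70) is in the same row.

Run:
```python
from h import *
p=ctrl.camera_params('wrist');W=dict(K=np.array(p['K']),T=np.load('w10.npy')@np.array(p['hand_eye']))
S=cam('scene')
print(onz(W,243.5,168,.022)); print(tri([ray(W['K'],W['T'],243.5,168),ray(S['K'],S['T'],220+230.5/5-.4,150+248/5-.4)]))
```

```text
[0.48520016 0.08355109 0.022     ]
[0.48442057 0.08378223 0.0198602 ]
```

>>> move_arm:
  commands:
    - [[0,0.003,-0.01,0,0,0],[0,0.007,-0.022,0,0,0],[0,0.01,-0.033,0,0,0],[0,0.01,-0.033,0,0,0],[0,0.01,-0.033,0,0,0]]

```text
clock: 14.55
eef_pos: [0.4837, 0.0804, 0.1931]
orientation: [-39.8, 90.0, -97.0]
contact_force: [-0.2, -0.7, -0.2]
finger_gap: 0.0699
```

>>> move_arm:
  commands:
    - [[0.025,0,0,0,0,0],[0.055,0,0,0,0,0],[0.085,0,0,0,0,0],[0.11,0,0,0,0,0],[0.12,0,0,0,0,0]]

```text
clock: 15.05
eef_pos: [0.4821, 0.08, 0.0708]
orientation: [-124.7, 89.8, 178.1]
contact_force: [-0.1, -0.3, -1.0]
finger_gap: 0.0699
```

Run:
```python
from h import *
ty=pose([0,0,0],-57.2)[:2,1]
cmd(pose([*(np.array([.4835,.0836])-.001*ty),.0395],-57.2))
save('s11',ctrl.grab_frame('scene'));save('d11',ctrl.grab_frame('side'))
ims=[cv2.imread('pics/s11.png')[140:275,210:390],cv2.imread('pics/d11.png')[140:275,180:360]]
cv2.imwrite('pics/m11.png',np.hstack([cv2.resize(i,(400,300),interpolation=cv2.INTER_CUBIC) for i in ims]))
```

```text
cmd [0.0313, 0.0023, -0.0022] [-0.0001, -0.0004, 0.0005] | mm 0.031 deg 0.2
```

View pics/m11.png

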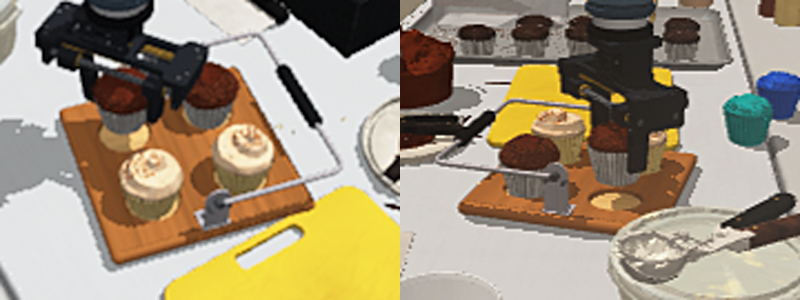

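The choc is upright above near-left. Lowering it with a 2 mm correction.

>>> move_arm:
  commands:
    - [[0.006,0.002,-0.002,0,0,0],[0.014,0.002,-0.002,0,0,0],[0.021,0.002,-0.002,0,0,0],[0.027,0.002,-0.002,0,0,0],[0.03,0.002,-0.002,0,0,0]]

```text
clock: 15.65
eef_pos: [0.4839, 0.0833, 0.0426]
orientation: [-124.5, 90.0, 178.3]
contact_force: [0.7, 0.1, -1.7]
finger_gap: 0.0695
```

>>> move_arm:
  commands:
    - [[0.001,0,0,0,0,0],[0.001,0,0,0,0,0]]

```text
clock: 15.85
eef_pos: [0.4842, 0.0833, 0.0421]
orientation: [-126.5, 90.0, 176.3]
contact_force: [-0.2, -0.0, -0.3]
finger_gap: 0.0699
```

>>> move_arm:
  commands:
    - [[0.001,0,0,0,0,0],[0.001,0,0,0,0,0]]

```text
clock: 16.05
eef_pos: [0.4843, 0.0833, 0.0413]
orientation: [56.9, 90.0, -0.3]
contact_force: [-0.5, 0.8, -1.5]
finger_gap: 0.07
```

>>> move_arm:
  commands:
    - [[0.001,0,0,0,0,0],[0.002,0,0,0,0,0],[0.002,0,0,0,0,0]]

```text
clock: 16.35
eef_pos: [0.4841, 0.0833, 0.0391]
orientation: [-127.0, 90.0, 175.8]
contact_force: [0.1, 0.1, -1.5]
finger_gap: 0.0695
```

>>> move_arm:
  commands:
    - [[0.001,0,0,0,0,0],[0.001,0,0,0,0,0]]

```text
clock: 16.55
eef_pos: [0.4842, 0.0833, 0.0381]
orientation: [-106.7, 90.0, -163.9]
contact_force: [-0.1, -0.1, -0.3]
finger_gap: 0.0701
```

>>> move_arm:
  commands:
    - [[0,0,0,0,0,0],[0,0,0,0,0,0],[0,0,0,0,0,0],[0,0,0,0,0,0],[0,0,0,0,0,0]]
  grip: 1

```text
clock: 17.05
eef_pos: [0.4842, 0.0833, 0.0383]
orientation: [48.0, 90.0, -9.2]
contact_force: [-0.0, -0.6, -0.1]
finger_gap: 0.0881
```

>>> move_arm:
  commands:
    - [[-0.02,0,0,0,0,0],[-0.05,0,0,0,0,0],[-0.085,0,0,0,0,0],[-0.12,0,0,0,0,0],[-0.16,0,0,0,0,0]]

```text
clock: 17.55
eef_pos: [0.4834, 0.0833, 0.1991]
orientation: [-126.9, 89.9, 175.9]
contact_force: [0.3, -0.6, -0.1]
finger_gap: 0.0879
```

Run:
```python
from h import *
s=ctrl.read_state();save('w12',ctrl.grab_frame('wrist'));np.save('w12.npy',tool(s));print(s['eef_pos'],s['finger_gap'])
save('d12',ctrl.grab_frame('side'));cv2.imwrite('pics/m12.png',cv2.resize(cv2.imread('pics/d12.png')[140:275,180:360],(720,540),interpolation=cv2.INTER_CUBIC))
```

```text
[0.48342611 0.08333593 0.19907315] 0.08785389593159436
```

View pics/m12.png

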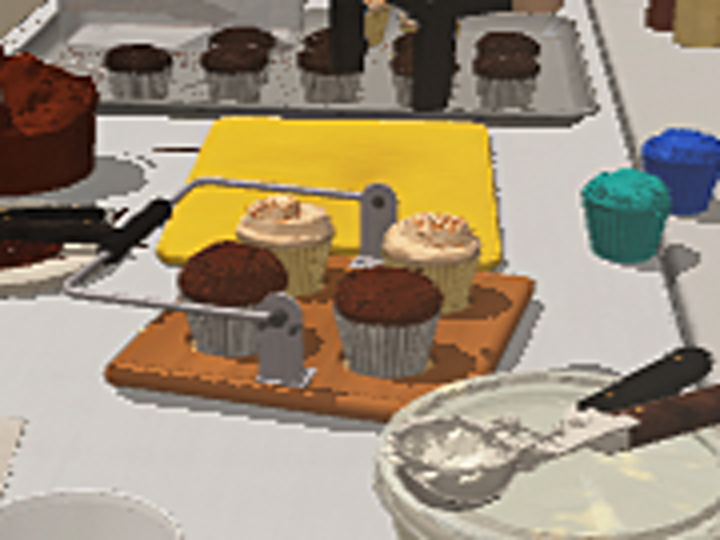

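View pics/w12.png

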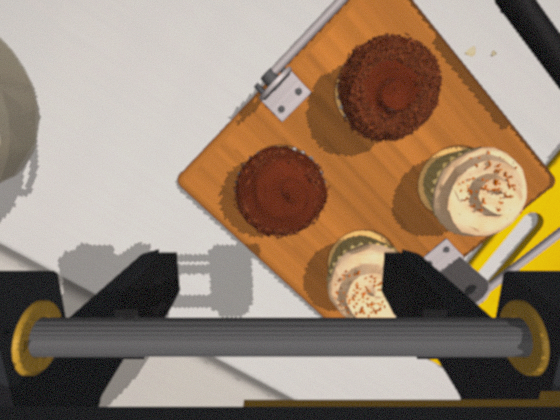

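All four cupcakes are seated: choc row on the left, vanilla row on the right, handle still folded. Next I'll move above the handle sleeve with the jaws across it.

Run:
```python
from h import *
cmd(pose([.673,-.014,.18],-12.2)); s=ctrl.read_state(); print(s['q'].round(1))
```

```text
cmd [0.0262, 0.1028, 0.1819] [-0.125, 0.0015, -0.0009] | mm 0.211 deg 45.0
[ -4.1   1.6 105.9   0.   71.9  53.1]
```

>>> move_arm:
  commands:
    - [[0,0.02,0.035,-0.0235,0,0],[0,0.04,0.07,-0.047,0,0],[0,0.06,0.108,-0.0705,0,0],[0.003,0.08,0.142,-0.094,0,0],[0.006,0.1,0.177,-0.1175,0,0]]
  grip: 0.2

```text
clock: 18.15
eef_pos: [0.6651, -0.0121, 0.191]
orientation: [-179.6, 89.9, 165.8]
contact_force: [0.4, -0.3, 0.1]
finger_gap: 0.0532
```

Run:
```python
from h import *
cmd(pose([.673,-.014,.18],-12.2)); s=ctrl.read_state(); print(s['q'].round(1))
```

```text
cmd [0.011, 0.0001, 0.0081] [-0.0065, -0.0002, -0.0] | mm 0.014 deg 2.4
[-11.2  24.   80.5   0.   75.6   3.3]
```

>>> move_arm:
  commands:
    - [[0.006,0,0.004,-0.003,0,0],[0.011,0,0.008,-0.0065,0,0],[0.011,0,0.008,-0.0065,0,0],[0.011,0,0.008,-0.0065,0,0]]

```text
clock: 18.55
eef_pos: [0.6708, -0.0125, 0.1809]
orientation: [175.5, 89.9, 162.9]
contact_force: [-0.7, 0.4, -0.2]
finger_gap: 0.0528
```

Run:
```python
from h import *
s=ctrl.read_state();save('w13',ctrl.grab_frame('wrist'));np.save('w13.npy',tool(s));print(s['eef_pos'],s['finger_gap'])
```

```text
[ 0.67080365 -0.01245947  0.18092406] 0.052765212620496244
```

View pics/w13.png

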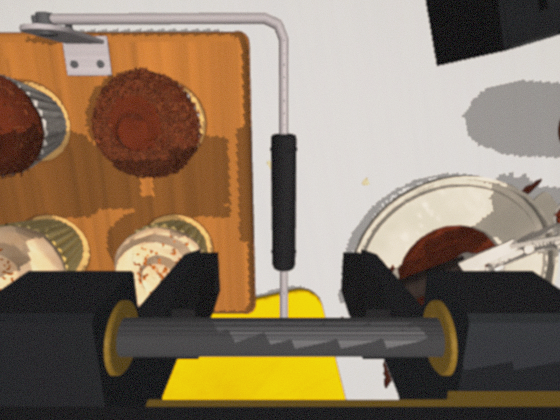

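The sleeve runs vertically at column 284, rows 134–270. The plate's edge is beyond it at about column 350. I'll compute the sleeve centre from the two views.

Run:
```python
from h import *
p=ctrl.camera_params('wrist');W=dict(K=np.array(p['K']),T=np.load('w13.npy')@np.array(p['hand_eye']))
S=cam('scene')
im=cv2.imread('pics/w13.png');m=((im.max(2)<75)).astype(np.uint8);m[:, :265]=0;m[:,305:]=0;m[:125]=0;m[285:]=0
n,l,st,ce=cv2.connectedComponentsWithStats(m);i=1+np.argmax(st[1:,4]);print(st[i],ce[i])
x0,y0,w,hh,_=st[i];cx=ce[i][0]
ends_w=[(cx,y0),(cx,y0+hh-1)]
im=cv2.imread('pics/scene0.png');m=(im.max(2)<85).astype(np.uint8);m[:160]=0;m[205:]=0;m[:,:330]=0;m[:,360:]=0
n,l,st,ce2=cv2.connectedComponentsWithStats(m);i=1+np.argmax(st[1:,4]);ys,xs=np.where(l==i);print(st[i],ce2[i]);cs=ce2[i]
for z in (.066,.07):
  e=[onz(W,*q,z) for q in ends_w];print(z,e,np.mean(e,0),np.linalg.norm(e[0]-e[1]))
mid=np.mean([onz(W,*q,.07) for q in ends_w],0);u=proj(W,mid)
P=tri([ray(W['K'],W['T'],*u),ray(S['K'],S['T'],*cs)]);print('tri',P, (proj(S,P)-cs))
d=e[0]-e[1];print('axis yaw',np.degrees(np.arctan2(d[1],d[0]))-90)
```

```text
[ 271  135   25  136 3001] [283.1766078  200.42552483]
[335 169  20  29 185] [344.02702703 182.74054054]
0.066 [array([0.68154258, 0.03295721, 0.066     ]), array([ 0.65943706, -0.06687844,  0.066     ])] [ 0.67048982 -0.01696061  0.066     ] 0.10225365232466226
0.07 [array([0.68159247, 0.03330785, 0.07      ]), array([ 0.65982701, -0.06499196,  0.07      ])] [ 0.67070974 -0.01584206  0.07      ] 0.10068062069986883
tri [ 0.67084006 -0.01541042  0.07165662] [-0.01893017  0.00034128]
axis yaw -12.484949452094497
```

```bash
cat >> h.py <<'E'
HY=-12.4; EX=np.array([np.cos(np.radians(HY)),np.sin(np.radians(HY)),0]);EZ=np.array([0,0,1.])
SL=np.array([.671,-.0155,.0705]); PIV=SL-.15*EX
def hp(th,t,back=0):
    T=pose([0,0,0],HY,t);c=PIV+.15*(np.cos(np.radians(th))*EX+np.sin(np.radians(th))*EZ)
    T[:3,3]=c+(.0187-back)*T[:3,0];return T
def where():
    T=tool(ctrl.read_state());g=T[:3,3]-.0187*T[:3,0];d=g-PIV
    th=np.degrees(np.arctan2(d[2],d@EX));t=np.degrees(np.arctan2(-T[:3,0]@EX,-T[2,0]))
    print('grasp theta %.1f r %.4f lat %.4f tilt %.1f'%(th,np.hypot(d[2],d@EX),d@np.cross(EZ,EX),t),'q',ctrl.read_state()['q'].round(1))
E
python3 - <<'E'
from h import *
where();print(hp(0,20,.08)[:3,:3].round(2));cmd(hp(0,20,.07));cmd(hp(0,20),hp(0,20,.07))
E
```

```text
grasp theta 41.0 r 0.1979 lat 0.0030 tilt 0.0 q [-11.2  25.2  79.9   0.   74.9   1.4]
[[-0.33  0.21  0.92]
 [ 0.07  0.98 -0.2 ]
 [-0.94  0.   -0.34]]
cmd [0.0628, -0.0029, 0.0181] [-0.0004, 0.0555, -0.0001] | mm 0.065 deg 20.0
cmd [0.07, 0.0, 0.0] [0.0, -0.0, 0.0] | mm 0.07 deg 0.0
```

>>> move_arm:
  commands:
    - [[0.01,-0.001,0.005,0,0.014,0],[0.025,-0.002,0.009,0,0.028,0],[0.042,-0.003,0.014,0,0.042,0],[0.056,-0.003,0.018,0,0.0555,0],[0.063,-0.003,0.018,0,0.0555,0]]
  grip: -0.05

```text
clock: 19.1
eef_pos: [0.6881, -0.0201, 0.1144]
orientation: [-179.9, 69.7, 167.5]
contact_force: [0.2, -0.7, -1.4]
finger_gap: 0.042
```

Run:
```python
from h import *
where();cmd(hp(0,20)); save('w14',ctrl.grab_frame('wrist')); save('s14',ctrl.grab_frame('scene'));save('d14',ctrl.grab_frame('side'))
ims=[cv2.imread('pics/s14.png')[100:280,260:500],cv2.imread('pics/d14.png')[80:260,120:360]]
cv2.imwrite('pics/m14.png',np.hstack([cv2.resize(i,(400,300),interpolation=cv2.INTER_CUBIC) for i in ims]))
```

```text
grasp theta 19.4 r 0.1847 lat -0.0009 tilt 20.3 q [-11.7  45.2  59.8   0.3  95.3   0.9]
cmd [0.066, 0.0008, -0.0013] [-0.0005, -0.0008, -0.0001] | mm 0.066 deg 0.4
```

View pics/w14.png

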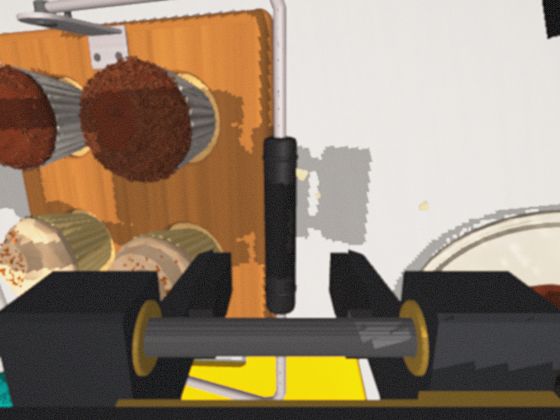

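View pics/m14.png

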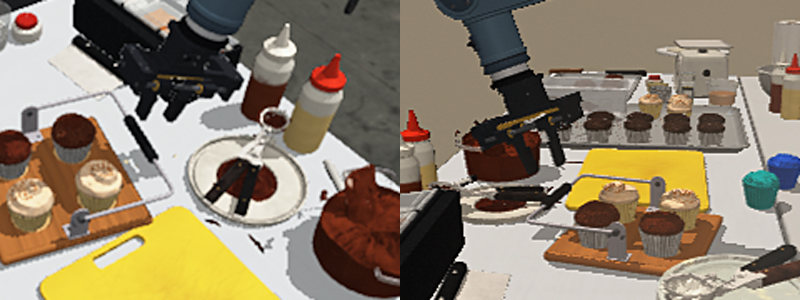

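The sleeve lies midway between the fingers (column 280), and the body's outer corner stays clear of the plate. Descending along the tool.

>>> move_arm:
  commands:
    - [[0.013,0.001,-0.001,0,0,0],[0.027,0.001,-0.001,0,0,0],[0.041,0.001,-0.001,0,0,0],[0.055,0.001,-0.001,0,0,0],[0.066,0.001,-0.001,0,0,0]]

```text
clock: 19.75
eef_pos: [0.6648, -0.0138, 0.0549]
orientation: [-180.0, 69.9, 167.5]
contact_force: [0.2, 0.6, -0.4]
finger_gap: 0.0419
```

>>> move_arm:
  commands:
    - [[0,0,0,0,0,0],[0,0,0,0,0,0]]

```text
clock: 19.95
eef_pos: [0.6659, -0.0141, 0.0562]
orientation: [-180.0, 70.0, 167.4]
contact_force: [-0.0, 0.4, 1.1]
finger_gap: 0.042
```

Run:
```python
from h import *
where();cmd(hp(0,20)); save('w15',ctrl.grab_frame('wrist'))
```

```text
grasp theta 1.2 r 0.1512 lat 0.0002 tilt 20.0 q [-11.6  46.   65.7   0.3  88.4   0.9]
cmd [0.0035, -0.0002, 0.0001] [-0.0004, -0.0, -0.0002] | mm 0.003 deg 0.2
```

View pics/w15.png

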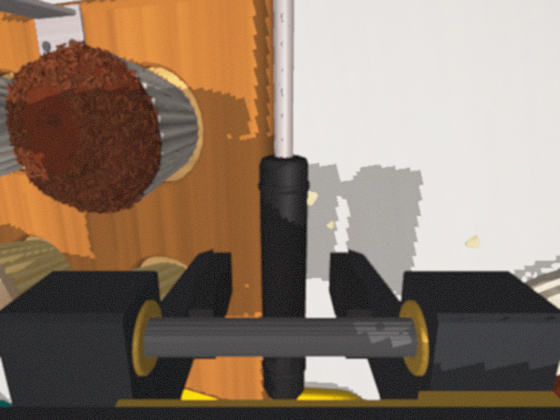

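The sleeve is centred between the fingers. Closing.

>>> move_arm:
  commands:
    - [[0.002,0,0,0,0,0],[0.003,0,0,0,0,0],[0.003,0,0,0,0,0],[0.003,0,0,0,0,0],[0.003,0,0,0,0,0]]
  grip: -1

```text
clock: 20.5
eef_pos: [0.6655, -0.014, 0.0538]
orientation: [180.0, 70.1, 167.4]
contact_force: [2.1, 0.3, -1.2]
finger_gap: 0.0166
```

>>> move_arm:
  commands:
    - [[0,0,0,0,0,0],[0,0,0,0,0,0],[0,0,0,0,0,0]]

```text
clock: 20.8
eef_pos: [0.6655, -0.014, 0.0539]
orientation: [180.0, 70.1, 167.4]
contact_force: [4.0, -0.2, -0.8]
finger_gap: 0.0165
```

Run:
```python
from h import *
where();T0=tool(ctrl.read_state())
P0=hp(0,20)
for th in (3,7,11,15,20):cmd(hp(th,20-th),P0)
```

```text
grasp theta 0.4 r 0.1507 lat 0.0003 tilt 19.9 q [-11.6  46.   65.9   0.3  88.    0.9]
cmd [-0.0073, 0.0, -0.0019] [0.0, -0.0083, 0.0] | mm 0.008 deg 3.0
cmd [-0.0169, 0.0, -0.005] [0.0, -0.0194, 0.0] | mm 0.018 deg 7.0
cmd [-0.0263, 0.0, -0.0088] [0.0, -0.0306, 0.0] | mm 0.028 deg 11.0
cmd [-0.0354, 0.0, -0.0132] [0.0, -0.0417, 0.0] | mm 0.038 deg 15.0
cmd [-0.0462, -0.0, -0.0197] [0.0, -0.0556, 0.0] | mm 0.05 deg 20.0
```

>>> move_arm:
  commands:
    - [[-0.0073,0,-0.0019,0,-0.0083,0],[-0.0169,0,-0.005,0,-0.0194,0],[-0.0263,0,-0.0088,0,-0.0306,0],[-0.0354,0,-0.0132,0,-0.0417,0],[-0.0462,0,-0.0197,0,-0.0556,0]]

```text
clock: 21.3
eef_pos: [0.6617, -0.0135, 0.1038]
orientation: [-12.4, 89.9, -25.0]
contact_force: [-0.5, -1.9, -0.9]
finger_gap: 0.0167
```

Run:
```python
from h import *
where();print(ctrl.read_state()['contact_force']);save('d16',ctrl.grab_frame('side'));save('s16',ctrl.grab_frame('scene'))
ims=[cv2.imread('pics/s16.png')[100:280,230:470],cv2.imread('pics/d16.png')[80:260,120:360]]
cv2.imwrite('pics/m16.png',np.hstack([cv2.resize(i,(400,300),interpolation=cv2.INTER_CUBIC) for i in ims]))
```

```text
grasp theta 20.3 r 0.1497 lat -0.0000 tilt -0.1 q [-11.4  28.9  84.3  -0.   66.7   1.2]
[-0.45633348 -1.94777643 -0.90071914]
```

View pics/m16.png

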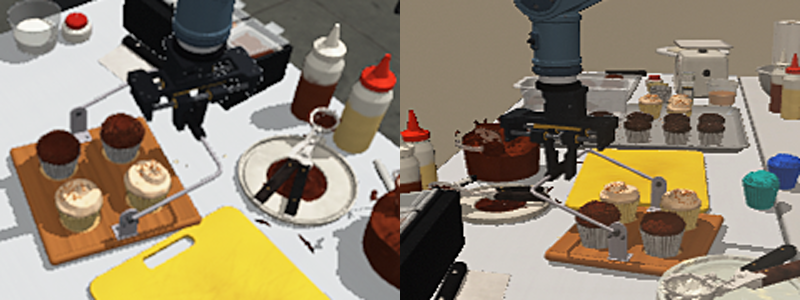

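The handle is rising with the gripper and the forces are small. I'll repeat the same screw motion.

>>> move_arm:
  commands:
    - [[-0.0073,0,-0.0019,0,-0.0083,0],[-0.0169,0,-0.005,0,-0.0194,0],[-0.0263,0,-0.0088,0,-0.0306,0],[-0.0354,0,-0.0132,0,-0.0417,0],[-0.0462,0,-0.0197,0,-0.0556,0]]

```text
clock: 21.9
eef_pos: [0.6426, -0.009, 0.1493]
orientation: [-0.0, 70.0, -12.6]
contact_force: [0.5, -0.3, -1.6]
finger_gap: 0.0168
```

>>> move_arm:
  commands:
    - [[-0.0073,0,-0.0019,0,-0.0083,0],[-0.0169,0,-0.005,0,-0.0194,0],[-0.0263,0,-0.0088,0,-0.0306,0],[-0.0354,0,-0.0132,0,-0.0417,0],[-0.0462,0,-0.0197,0,-0.0556,0]]

```text
clock: 22.4
eef_pos: [0.6092, -0.0016, 0.1861]
orientation: [-0.0, 50.0, -12.6]
contact_force: [-0.2, -3.4, -2.0]
finger_gap: 0.0166
```

Run:
```python
from h import *
where();print(ctrl.read_state()['contact_force'])
```

```text
grasp theta 60.1 r 0.1498 lat 0.0003 tilt -40.0 q [-10.7  -1.  120.4  -3.5  20.7   4.7]
[-0.18728372 -3.44263952 -1.99870551]
```

At θ=60° joint 5 is nearing its limit. I'll loosen the jaws to a close cage, turn the tool back to vertical about the sleeve, then push to upright.

Run:
```python
from h import *
P0=hp(60,-40)
for t in (-33,-25,-17,-9,-1):cmd(hp(60,t),P0)
```

```text
cmd [-0.0001, 0.0, -0.0023] [-0.0, 0.0194, 0.0] | mm 0.002 deg 7.0
cmd [-0.0006, 0.0, -0.0048] [-0.0, 0.0417, 0.0] | mm 0.005 deg 15.0
cmd [-0.0015, -0.0, -0.0073] [-0.0, 0.0639, 0.0] | mm 0.007 deg 23.0
cmd [-0.0027, 0.0, -0.0096] [-0.0, 0.0861, 0.0] | mm 0.01 deg 31.0
cmd [-0.0042, 0.0, -0.0118] [-0.0, 0.1083, 0.0] | mm 0.012 deg 39.0
```

>>> move_arm:
  commands:
    - [[-0.0001,0,-0.0023,0,0.0194,0],[-0.0006,0,-0.0048,0,0.0417,0],[-0.0015,0,-0.0073,0,0.0639,0],[-0.0027,0,-0.0096,0,0.0861,0],[-0.0042,0,-0.0118,0,0.1083,0]]
  grip: -0.52

```text
clock: 22.9
eef_pos: [0.5992, 0.0007, 0.184]
orientation: [0.7, 89.2, -11.8]
contact_force: [1.7, -0.2, 1.5]
finger_gap: 0.0211
```

Run:
```python
from h import *
where();print(ctrl.read_state()['contact_force'],ctrl.read_state()['finger_gap']);save('d17',ctrl.grab_frame('side'));save('s17',ctrl.grab_frame('scene'))
ims=[cv2.imread('pics/s17.png')[100:280,230:470],cv2.imread('pics/d17.png')[80:260,120:360]]
cv2.imwrite('pics/m17.png',np.hstack([cv2.resize(i,(400,300),interpolation=cv2.INTER_CUBIC) for i in ims]))
P0=hp(60,-1)
for th in (66,72,78,84,90):cmd(hp(th,0),P0)
```

```text
grasp theta 60.1 r 0.1526 lat 0.0004 tilt -0.8 q [-11.3  15.9  92.   -0.   71.3   1.3]
[ 1.7252516  -0.17083599  1.50371957] 0.021076133948861746
cmd [-0.0074, 0.0, -0.0142] [-0.0, 0.0028, 0.0] | mm 0.016 deg 1.0
cmd [-0.0133, -0.0, -0.0287] [-0.0, 0.0028, 0.0] | mm 0.032 deg 1.0
cmd [-0.0176, -0.0, -0.0438] [-0.0, 0.0028, 0.0] | mm 0.047 deg 1.0
cmd [-0.0203, 0.0, -0.0593] [-0.0, 0.0028, 0.0] | mm 0.063 deg 1.0
cmd [-0.0214, -0.0, -0.075] [-0.0, 0.0028, 0.0] | mm 0.078 deg 1.0
```

View pics/m17.png

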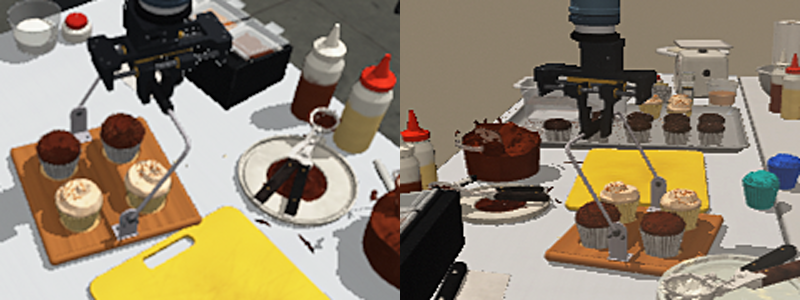

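The sleeve is still between the fingers and the carrier hasn't moved. Pushing to upright along the arc.

>>> move_arm:
  commands:
    - [[-0.006,0,-0.0142,0,0.002,0],[-0.0115,0,-0.0287,0,0.002,0],[-0.0155,0,-0.0438,0,0.002,0],[-0.018,0,-0.0593,0,0.002,0],[-0.0192,0,-0.072,0,0.002,0]]

```text
clock: 23.5
eef_pos: [0.5252, 0.0175, 0.2001]
orientation: [0.1, 89.6, -12.4]
contact_force: [-0.2, 0.7, -0.5]
finger_gap: 0.0217
```

Run:
```python
from h import *
where();print(ctrl.read_state()['contact_force']);s=ctrl.read_state();save('w18',ctrl.grab_frame('wrist'));save('d18',ctrl.grab_frame('side'));save('s18',ctrl.grab_frame('scene'))
ims=[cv2.imread('pics/s18.png')[100:280,230:470],cv2.imread('pics/d18.png')[80:260,120:360]]
cv2.imwrite('pics/m18.png',np.hstack([cv2.resize(i,(400,300),interpolation=cv2.INTER_CUBIC) for i in ims]))
cmd(hp(90,0))
```

```text
grasp theta 89.9 r 0.1483 lat 0.0010 tilt -0.4 q [-11.    6.  101.7  -0.   72.    1.5]
[-0.22389654  0.68612109 -0.52388634]
cmd [-0.0015, -0.0009, -0.0017] [-0.0004, 0.0011, -0.0] | mm 0.002 deg 0.4
```

View pics/m18.png

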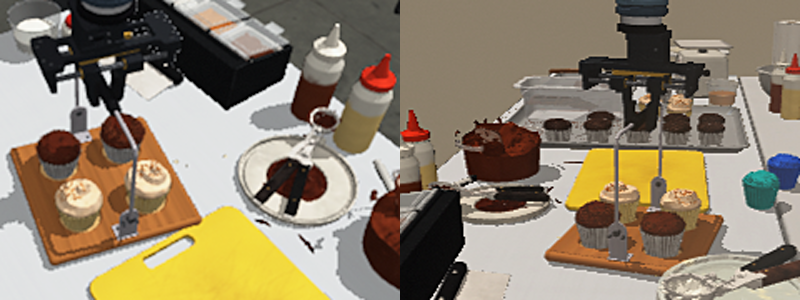

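View pics/w18.png

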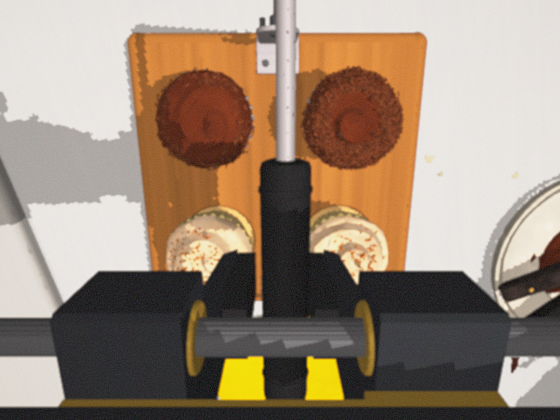

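The handle is upright at θ≈90°, sleeve in the jaws, and all four cupcakes are in place. Closing the grip, then a slow lift.

>>> move_arm:
  commands:
    - [[0,0,0,0,0,0],[0,0,0,0,0,0],[0,0,0,0,0,0],[0,0,0,0,0,0],[0,0,0,0,0,0]]
  grip: -1

```text
clock: 24.15
eef_pos: [0.528, 0.0167, 0.2003]
orientation: [1.4, 89.6, -11.1]
contact_force: [1.0, 2.2, 3.3]
finger_gap: 0.0161
```

>>> move_arm:
  commands:
    - [[-0.001,0,0,0,0,0],[-0.003,0,0,0,0,0],[-0.005,0,0,0,0,0],[-0.007,0,0,0,0,0],[-0.01,0,0,0,0,0]]

```text
clock: 24.65
eef_pos: [0.5269, 0.0167, 0.2095]
orientation: [-1.7, 89.7, -14.3]
contact_force: [-0.4, 0.7, -8.5]
finger_gap: 0.0164
```

>>> move_arm:
  commands:
    - [[-0.003,0,0,0,0,0],[-0.006,0,0,0,0,0],[-0.009,0,0,0,0,0],[-0.012,0,0,0,0,0],[-0.015,0,0,0,0,0]]

```text
clock: 25.15
eef_pos: [0.5274, 0.0168, 0.2255]
orientation: [-0.1, 89.6, -12.6]
contact_force: [-0.5, 0.8, -7.2]
finger_gap: 0.0167
```

Run:
```python
from h import *
s=ctrl.read_state();print(s['contact_force'],s['ft_torque'],s['finger_gap']);save('d19',ctrl.grab_frame('side'));save('s19',ctrl.grab_frame('scene'))
ims=[cv2.imread('pics/s19.png')[100:280,230:470],cv2.imread('pics/d19.png')[80:260,120:360]]
cv2.imwrite('pics/m19.png',np.hstack([cv2.resize(i,(400,300),interpolation=cv2.INTER_CUBIC) for i in ims]))
```

```text
[-0.4684048   0.78717143 -7.17874307] [-0.11131108  0.04940123  0.04809729] 0.016677852630135583
```

View pics/m19.png

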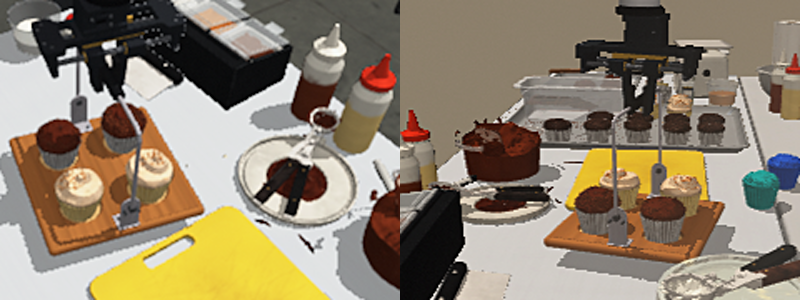

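The carrier is off the table at full weight (about 7.2 N) and level. Lifting the remaining ~76 mm.

>>> move_arm:
  commands:
    - [[-0.003,0,0,0,0,0],[-0.007,0,0,0,0,0],[-0.012,0,0,0,0,0],[-0.017,0,0,0,0,0],[-0.022,0,0,0,0,0]]

```text
clock: 25.75
eef_pos: [0.5273, 0.0167, 0.2477]
orientation: [-0.0, 89.6, -12.6]
contact_force: [0.3, -0.5, -7.3]
finger_gap: 0.0165
```

>>> move_arm:
  commands:
    - [[-0.005,0,0,0,0,0],[-0.01,0,0,0,0,0],[-0.015,0,0,0,0,0],[-0.02,0,0,0,0,0],[-0.025,0,0,0,0,0]]

```text
clock: 26.25
eef_pos: [0.5271, 0.0168, 0.2725]
orientation: [0.0, 89.6, -12.5]
contact_force: [0.6, 0.6, -7.1]
finger_gap: 0.0167
```

>>> move_arm:
  commands:
    - [[-0.005,0,0,0,0,0],[-0.01,0,0,0,0,0],[-0.015,0,0,0,0,0],[-0.02,0,0,0,0,0],[-0.024,0,0,0,0,0]]

```text
clock: 26.75
eef_pos: [0.5271, 0.0168, 0.2967]
orientation: [-0.3, 89.6, -12.8]
contact_force: [0.6, -0.2, -8.8]
finger_gap: 0.0165
```

>>> move_arm:
  commands:
    - [[-0.003,0,0,0,0,0],[-0.005,0,0,0,0,0],[-0.005,0,0,0,0,0],[-0.005,0,0,0,0,0],[-0.005,0,0,0,0,0]]

```text
clock: 27.25
eef_pos: [0.5268, 0.0169, 0.3009]
orientation: [-0.1, 89.7, -12.6]
contact_force: [-0.1, -0.1, -8.4]
finger_gap: 0.0164
```

>>> move_arm:
  commands:
    - [[0,0,0,0,0,0],[0,0,0,0,0,0],[0,0,0,0,0,0],[0,0,0,0,0,0],[0,0,0,0,0,0]]

```text
clock: 27.75
eef_pos: [0.5269, 0.0169, 0.3012]
orientation: [-0.0, 89.6, -12.6]
contact_force: [-0.2, -0.6, -8.8]
finger_gap: 0.0167
```

>>> move_arm:
  commands:
    - [[0,0,0,0,0,0],[0,0,0,0,0,0],[0,0,0,0,0,0],[0,0,0,0,0,0],[0,0,0,0,0,0]]

```text
clock: 28.25
eef_pos: [0.5269, 0.0169, 0.3011]
orientation: [0.0, 89.6, -12.5]
contact_force: [0.2, 0.4, -8.6]
finger_gap: 0.0165
```

Run:
```python
from h import *
s=ctrl.read_state();print(s['eef_pos'],s['contact_force'],s['ft_torque'],s['finger_gap'],abs(s['joint_velocities']).max());save('d20',ctrl.grab_frame('side'));save('s20',ctrl.grab_frame('scene'));save('w20',ctrl.grab_frame('wrist'))
ims=[cv2.imread('pics/s20.png')[80:260,200:440],cv2.imread('pics/d20.png')[80:260,120:360]]
cv2.imwrite('pics/m20.png',np.hstack([cv2.resize(i,(400,300),interpolation=cv2.INTER_CUBIC) for i in ims]))
```

```text
[0.5269143  0.01686653 0.30114934] [ 0.24995211  0.39958168 -8.58125006] [-0.05615238  0.0852007  -0.01829477] 0.016476372860767884 0.1228956155134982
```

View pics/m20.png

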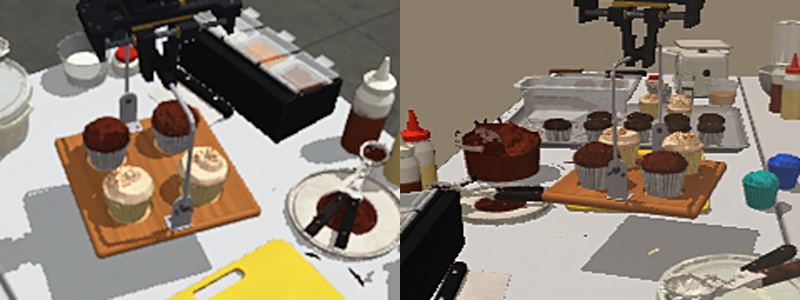

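View pics/w20.png

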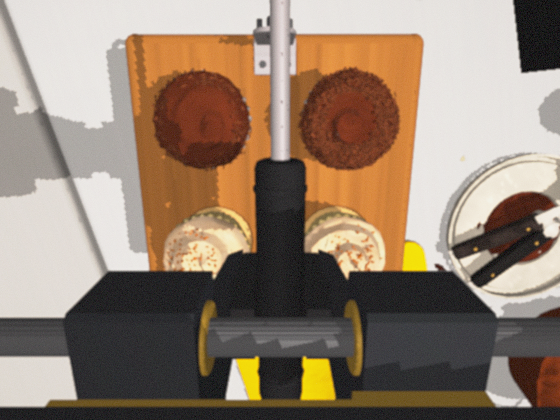

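>>> move_arm:
  commands:
    - [[0,0,0,0,0,0],[0,0,0,0,0,0],[0,0,0,0,0,0],[0,0,0,0,0,0]]

```text
clock: 28.8
eef_pos: [0.5269, 0.0169, 0.3012]
orientation: [-0.1, 89.6, -12.7]
contact_force: [0.7, 0.7, -7.1]
finger_gap: 0.0164
```

Run:
```python
from h import *
save('w21',ctrl.grab_frame('wrist'))
a=cv2.imread('pics/w20.png',0)[20:260].astype(np.float32);b=cv2.imread('pics/w21.png',0)[20:260].astype(np.float32);c=cv2.imread('pics/w18.png',0)[20:260].astype(np.float32)
print(cv2.phaseCorrelate(a[:,120:430],b[:,120:430]),cv2.phaseCorrelate(c[:,120:430],b[:,120:430]))
s=ctrl.read_state();print(s['eef_pos'],s['clock'],s['contact_force'])
# level: carrier top corners near edge, in the wrist frame at height .122
W=cam('wrist',s)
for u in [(128,36),(421,36)]:print(onz(W,*u,.122).round(4))
```

```text
((-0.003275375452744811, 0.001447083505169644), 1.049610587755839) ((-2.9389485478109236, 0.658103564279017), 0.7315106392900149)
[0.52693006 0.01686196 0.30115347] 28.85 [-0.08071066  0.61320382 -7.27032548]
[0.4335 0.16   0.122 ]
[0.6636 0.1089 0.122 ]
```

Still to within 0.01 px, and level. Handing in.

Run:
```python
from h import *
print(ctrl.close_job())
```

```text
the job is handed in; nothing more can be done
None
```

The job is handed in at about 29 s of the 72 s allowed. The arm is still holding the loaded carrier by its upright handle, about 10 cm above the table.

**What I did:**
- I set the waiting vanilla cupcake into the near-right well and the chocolate one into the near-left, so each row holds one flavour. Both were released with the carrier on the table and the handle folded.
- I swung the handle to 60° gripped, since joint 5 was nearing its limit. From there I loosened the jaws around the sleeve, turned the tool back to vertical, and pushed the handle upright. I then gripped it again and lifted.

**Last checks:**
- The tool rose 101 mm. The wrist force read about 7–9 N, roughly the weight of the loaded carrier.
- In the last scene, side and wrist views, all four cupcakes are upright in their wells and the board looks level.
- Two wrist frames about 0.5 s apart differ by less than 0.01 px, so the carrier is still.
- The carrier shifted by about 3 px in the wrist view from before the final grip to after the lift, which is roughly 2 mm as the jaws closed.
- I saw no bystander moved in the images, but I did not measure their positions. No check failed or disagreed.

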